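# Repack a clevis bracket with shims, pin the eye block in it and tidy up

## Robot

A 7-joint arm with a two-finger parallel gripper is mounted at the origin on a cart in front of the work surface, level with it; the furniture and walls round the work are solid. World frame = base frame: x ahead of the robot, y to its left, z up, the work surface at z = 0. Lengths are in m, angles in rad, forces in N, time in s.
With the tool pointing down it reaches from about 0.4 to 0.85 m from the base axis. Payload 10.4 kg.
Tool frame: the origin (TCP) lies between the finger pads; the fingertips stand ahead of it and the grasp point (between the pads) lies 6 mm ahead of it (finger_overhang is the z of the fingertips in the tool frame, in m); z points along the fingers, y is the direction in which the jaws open and shut (so a half turn about z gives the same grasp; the last joint's range is limited). The gripper opens to 85 mm and grips with 20 to 120 N. Pads are 22 mm wide; open, the fingers measure 114 mm over their backs; the gripper's body (76 mm by 85 mm) begins 54 mm behind the grasp point. The pads swing forward as they close: fully open they stand 13 mm farther back than shut.
Start: joints at [1.241, 0.332, -0.065, 1.46, 0.022, 1.35, -0.088], TCP at [0.189, -0.596, 0.256] pointing down, gripper open.
Joint ranges: [-2.6, 2.6], [-0.5, 2.12], [-1.47, 1.34], [0.16, 2.42], [-1.27, 4.41], [0.06, 2.06], [-2.6, 2.6]. Speed limits (rad/s): [2.22, 2.22, 2.79, 2.79, 3.14, 3.14, 3.14].

## Interface

Orientations are given as a unit quaternion [x, y, z, w].
In Python, from workcell import * gives the robot as it stands.
- The arm moves only by the shell command python3 -m creep 'ROWS' [FORCE]. ROWS is JSON, a list of rows, each a list of 7 numbers: the turn, a rotation vector about the tool's x, y, z in rad, then the shift along the tool's x, y, z in mm, then the closure in counts, from 0 (fully open) to 255 (shut). In form: [[wx, wy, wz, dx, dy, dz, claw], ...]. A call has 1 to 8 rows; each row shifts and turns the commanded pose from where the row before left it, along the tool's axes as they then stand; what a row does not reach is not made up. A row lasts 1/10 s, in which the tool goes at most 50 mm and 8.59 degrees, less where a joint would pass 70% of its speed; a pose out of reach is approached as far as the arm can. A call is refused whole if a number of a shift passes 50 or a number of a turn 0.15, either way. A call with a gripper value outside its range is refused whole. The fingers move at their own pace and stop on an object; FORCE is the grip in N (left out, the last holds). Time passes only in rows, so rows that do not move let the fingers close. It gives the time, the measured TCP pose, the force and the opening at its end, in the units of the state.
- get_obs(): the state, without advancing time (a new reading comes with each control period).
- camera(name): name is "scene" or "top" or "wrist"; returns (picture, depth): 384x512x3 uint8, blue, green, red; 384x512 float32, m along the optical axis (not along the pixel's ray), 0 where there is no reading.
- camera_model(name): a dict with "camera_matrix" (3x3 intrinsics, pixels), "R" (3x3) and "t" (3): a world point X has camera coordinates R X + t; the wrist camera has in their place "mount" (4x4, takes a point from camera to tool coordinates, whose origin is the TCP and whose axes are the flange's). Camera axes: x right, y down, z forward; pixel columns grow to the right and rows downward; lengths in m; the calibration is good to about 2 mm. A picture is of the moment at which its call begins: read the wrist's pose just before it. camera_model takes no time and is no camera call.
- hand_in(): hands the job in, once; it reports no verdict.
The state is a dict: "clock": time; "joint_pos": joint angles; "joint_velocities": joint speeds; "tau": joint torques, N m; "position": TCP position; "ee_rot": TCP orientation; "ft_force": force on the tool from outside, world axes, zero at the start; "torque": the same for the moment, N m; "grip_width": opening from 0.0 (shut) to 1.0 (fully open).
Only numpy, scipy, OpenCV 4.12 (cv2) and the standard library are available. Lean on these libraries where they do the work, as an engineer would, in place of code of your own. Each camera call takes 0.05 s, during which the arm holds its last target.

## Task

Take the old wooden packer out of the clevis bracket, stack the right steel shims squarely on the pad in its stead and stand the eye block on them, so that its bore lines up with the holes in the two cheeks. Then push the pin through cheek, block and cheek until its head meets the cheek. Put the old packer and all the shims that are left over into the tray, and leave the oil bottle and the drilled block where they stand.

Things in the scene. Friction and masses are not known exactly. Their poses are not given: they have to be found in the camera images.
- shim5_a: loose slotted steel shim, a flat U-shaped plate 5 mm thick, 40 mm wide (its x) and 50 mm long (its y; the 12 mm slot opens to +y). Lies flat; origin at the centre of its underside, z up. May be absent
- shim5_b: loose slotted steel shim, a flat U-shaped plate 5 mm thick, 40 mm wide (its x) and 50 mm long (its y; the 12 mm slot opens to +y). Lies flat; origin at the centre of its underside, z up. May be absent
- shim10_a: loose slotted steel shim, a flat U-shaped plate 10 mm thick, 40 mm wide (its x) and 50 mm long (its y; the 12 mm slot opens to +y). Lies flat; origin at the centre of its underside, z up. May be absent
- shim10_b: loose slotted steel shim, a flat U-shaped plate 10 mm thick, 40 mm wide (its x) and 50 mm long (its y; the 12 mm slot opens to +y). Lies flat; origin at the centre of its underside, z up. May be absent
- shim15: loose slotted steel shim, a flat U-shaped plate 15 mm thick, 40 mm wide (its x) and 50 mm long (its y; the 12 mm slot opens to +y). Lies flat; origin at the centre of its underside, z up. May be absent
- eye_block_low: loose aluminium eye block, 40 mm (x) by 50 mm (y) by 25 mm high, 0.25 kg, with a 14 mm bore right through it along its y, bore axis 12 mm above its underside. Origin at the centre of its underside, z up. Only one of the three eye blocks is on the bench; the others are absent
- eye_low (a point): middle of the bore of eye_block_low, on its axis
- eye_block_mid: loose aluminium eye block, 40 mm (x) by 50 mm (y) by 30 mm high, 0.25 kg, with a 14 mm bore right through it along its y, bore axis 17 mm above its underside. Origin at the centre of its underside, z up. Only one of the three eye blocks is on the bench; the others are absent
- eye_mid (a point): middle of the bore of eye_block_mid, on its axis
- eye_block_high: loose aluminium eye block, 40 mm (x) by 50 mm (y) by 35 mm high, 0.25 kg, with a 14 mm bore right through it along its y, bore axis 22 mm above its underside. Origin at the centre of its underside, z up. Only one of the three eye blocks is on the bench; the others are absent
- eye_high (a point): middle of the bore of eye_block_high, on its axis
- bracket: fixed steel clevis bracket: base plate 90 (x) by 110 (y) by 8 mm; on it a pad 40 by 58 mm, top 13 mm above the bench; at the pad's two y ends upright cheeks, 40 mm wide (x), 10 mm thick, top 68 mm above the bench, inner faces 58 mm apart, each with a 14 mm hole, axis along the bracket's y, 42 mm above the pad. Open on its x sides. Origin at the centre of its underside, z up
- bracket_pad (a point): centre of the top of the pad, where the shims are stacked
- bracket_eye (a point): on the axis of the cheek holes, midway between the cheeks, 42 mm above the pad; the axes are the bracket's. The pin has free room on the -y side; a rail 110 mm high runs about 0.2 m off on the +y side
- old_packer: old hardwood packing block, plain, 40 mm (x) by 50 mm (y) by 20 mm high, lying on the pad of the bracket at the start, to be taken out; origin at the centre of its underside, z up
- pin: loose steel pin: round shank 11 mm in diameter and 92 mm long with its last 12 mm tapered to 5 mm, and a flat head 36 mm long, 24 mm wide, 12 mm thick, from whose top stands a light black grip tab, 30 mm long, 12 mm wide, its top 40 mm above the axis. Lies on the flat head, tab up, axis 6 mm above the bench. Origin on the axis at the stop face, where head meets shank; x runs along the shank to the tip, y across the head and the tab, z up. 0.08 kg
- pin_mid (a point): point on the pin's axis 39 mm from the stop face towards the tip; with the pin fully home it lies midway between the cheeks
- pin_grip (a point): on the grip tab, 18 mm behind the stop face and 30 mm above the axis: where to grip the pin, across the 12 mm width of the tab
- tray: fixed open steel tray, 70 mm (x) by 120 mm (y) by 25 mm high, walls and floor 3 mm, inside the low guide frame between robot and bracket; origin at the centre of its underside. The frame's front rail, 112 mm high, runs about 50 mm in front of the tray; the bench right of the frame, from x 0.5 to 0.7 at y -0.095, and its front strip at x 0.44 are free apart from the shims
- tray_in (a point): centre of the tray's inner floor
- oil_bottle: squeeze bottle of amber oil with a red nozzle, 58 mm in diameter, 153 mm high, standing; origin under its middle. Not part of the job
- jig_block: drilled steel block 45 by 70 by 35 mm with two small holes in its top; origin under its middle. Not part of the job
There are look-alikes about, which are no part of the job. What is shaped like the eye_block_low but yellow is not meant.

How it is judged:
On the way, in this order (a step that is already met when the one before it is completed fails the run):
1. the old packer is out of the bracket (horizontal distance between old_packer and bracket_pad above 0.06 m), for 0.1 s.
2. the eye block stands level on its shims between the cheeks, released, its bore in line with the cheek holes, and the pin is not yet in (x of eye_low in the frame of bracket_eye between -0.004 and 0.004 m and y of eye_low in the frame of bracket_eye between -0.006 and 0.006 m and z of eye_low in the frame of bracket_eye between -0.0022 and 0.0022 m and angle between the y axis of each of eye_block_low, eye_block_mid, eye_block_high and the y axis of bracket, either way round below 0.1 rad and angle between each of eye_block_low, eye_block_mid, eye_block_high's own z axis and vertical below 0.06 rad and linear speed of each of eye_block_low, eye_block_mid, eye_block_high below 0.02 m/s and contact force between the fingers and eye_block_low below 0.1 N and x of eye_mid in the frame of bracket_eye between -0.004 and 0.004 m and y of eye_mid in the frame of bracket_eye between -0.006 and 0.006 m and z of eye_mid in the frame of bracket_eye between -0.0022 and 0.0022 m and contact force between the fingers and eye_block_mid below 0.1 N and x of eye_high in the frame of bracket_eye between -0.004 and 0.004 m and y of eye_high in the frame of bracket_eye between -0.006 and 0.006 m and z of eye_high in the frame of bracket_eye between -0.0022 and 0.0022 m and contact force between the fingers and eye_block_high below 0.1 N and distance between pin_mid and bracket_eye above 0.03 m), for 0.3 s.
3. the pin is through both cheeks and the block, its head at the cheek (distance between pin_mid and bracket_eye below 0.008 m and angle between the x axis of pin and the y axis of bracket, either way round below 0.1 rad), for 0.2 s.
At the end, for the whole second after the job is handed in: Eye block level on the shims, bore within 2.2 mm in height and 4 mm sideways of the cheek holes; pin through all, head within about 7 mm of the cheek; each shim squarely in the stack (10 mm across, 8 mm along) or in the tray, old packer in the tray; all released and at rest (all of step 3 and x of eye_low in the frame of bracket_eye between -0.004 and 0.004 m and y of eye_low in the frame of bracket_eye between -0.006 and 0.006 m and z of eye_low in the frame of bracket_eye between -0.0022 and 0.0022 m and angle between the y axis of each of eye_block_low, eye_block_mid, eye_block_high and the y axis of bracket, either way round below 0.1 rad and angle between each of eye_block_low, eye_block_mid, eye_block_high's own z axis and vertical below 0.06 rad and linear speed of each of eye_block_low, eye_block_mid, eye_block_high, pin, old_packer, shim5_a, shim5_b, shim10_a, shim10_b, shim15 below 0.02 m/s and contact force between the fingers and eye_block_low below 0.1 N and x of eye_mid in the frame of bracket_eye between -0.004 and 0.004 m and y of eye_mid in the frame of bracket_eye between -0.006 and 0.006 m and z of eye_mid in the frame of bracket_eye between -0.0022 and 0.0022 m and contact force between the fingers and eye_block_mid below 0.1 N and x of eye_high in the frame of bracket_eye between -0.004 and 0.004 m and y of eye_high in the frame of bracket_eye between -0.006 and 0.006 m and z of eye_high in the frame of bracket_eye between -0.0022 and 0.0022 m and contact force between the fingers and eye_block_high below 0.1 N and contact force between the fingers and pin below 0.1 N and x of old_packer in the frame of tray_in between -0.033 and 0.033 m and y of old_packer in the frame of tray_in between -0.058 and 0.058 m and z of old_packer in the frame of tray_in between -0.004 and 0.055 m and ((x of shim5_a in the frame of tray_in between -0.033 and 0.033 m and y of shim5_a in the frame of tray_in between -0.058 and 0.058 m and z of shim5_a in the frame of tray_in between -0.004 and 0.055 m) or (x of shim5_a in the frame of bracket_pad between -0.01 and 0.01 m and y of shim5_a in the frame of bracket_pad between -0.008 and 0.008 m and z of shim5_a in the frame of bracket_pad between -0.003 and 0.03 m and angle between shim5_a's own z axis and vertical below 0.06 rad)) and ((x of shim5_b in the frame of tray_in between -0.033 and 0.033 m and y of shim5_b in the frame of tray_in between -0.058 and 0.058 m and z of shim5_b in the frame of tray_in between -0.004 and 0.055 m) or (x of shim5_b in the frame of bracket_pad between -0.01 and 0.01 m and y of shim5_b in the frame of bracket_pad between -0.008 and 0.008 m and z of shim5_b in the frame of bracket_pad between -0.003 and 0.03 m and angle between shim5_b's own z axis and vertical below 0.06 rad)) and ((x of shim10_a in the frame of tray_in between -0.033 and 0.033 m and y of shim10_a in the frame of tray_in between -0.058 and 0.058 m and z of shim10_a in the frame of tray_in between -0.004 and 0.055 m) or (x of shim10_a in the frame of bracket_pad between -0.01 and 0.01 m and y of shim10_a in the frame of bracket_pad between -0.008 and 0.008 m and z of shim10_a in the frame of bracket_pad between -0.003 and 0.03 m and angle between shim10_a's own z axis and vertical below 0.06 rad)) and ((x of shim10_b in the frame of tray_in between -0.033 and 0.033 m and y of shim10_b in the frame of tray_in between -0.058 and 0.058 m and z of shim10_b in the frame of tray_in between -0.004 and 0.055 m) or (x of shim10_b in the frame of bracket_pad between -0.01 and 0.01 m and y of shim10_b in the frame of bracket_pad between -0.008 and 0.008 m and z of shim10_b in the frame of bracket_pad between -0.003 and 0.03 m and angle between shim10_b's own z axis and vertical below 0.06 rad)) and ((x of shim15 in the frame of tray_in between -0.033 and 0.033 m and y of shim15 in the frame of tray_in between -0.058 and 0.058 m and z of shim15 in the frame of tray_in between -0.004 and 0.055 m) or (x of shim15 in the frame of bracket_pad between -0.01 and 0.01 m and y of shim15 in the frame of bracket_pad between -0.008 and 0.008 m and z of shim15 in the frame of bracket_pad between -0.003 and 0.03 m and angle between shim15's own z axis and vertical below 0.06 rad))); the robot touches nothing.
It fails at once if the oil bottle or the drilled block is moved by more than 40 mm or tipped over (distance of any of oil_bottle, jig_block from where it was at the start of the episode above 0.04 m or angle between any of oil_bottle, jig_block's own z axis and vertical above 0.4 rad).
Of shim5_a, shim5_b, shim10_a, shim10_b, shim15 only 4 to 5 are there at a start; the rules pass over those that are not, and their reading is None.
Of eye_block_low, eye_block_mid, eye_block_high only 1 to 1 are there at a start; the rules pass over those that are not, and their reading is None.
At some moment in a run one of pin may be knocked a few centimetres aside while the robot is not near it.
Once in a run the grip may slacken for a moment while it holds something.
It also fails if it takes over 208 s, if anything falls off the work surface, if the arm or the gripper's body presses on something with over 40 N, if the wrist force passes 120 N, or if a joint passes its speed limit or range.

## Working session

There is one attempt and no reset: what is moved stays moved. The work goes in short steps, Python scripts to look and compute and a shell command to move; the robot and the scene stay as the last step left them, time stands still between calls to the robot, and variables do not carry over. Pictures are saved under pics/ and viewed, and the job is handed in when it is done.

```bash
ls; mkdir -p pics; python3 - <<'E'
from workcell import *
import cv2,numpy as np
o=get_obs();print(o)
for n in("scene","top"):
    p,d=camera(n);cv2.imwrite(f"pics/{n}0.png",p);np.save(f"pics/{n}0.npy",d)
    print(n,camera_model(n))
print(camera_model("wrist"))
E
```

```text
pics
{'clock': 0.0, 'joint_pos': array([ 1.24137641,  0.33288981, -0.06469273,  1.46091663,  0.02158328,
        1.34988598, -0.08853152]), 'joint_velocities': array([-9.26060815e-05, -3.83801637e-05, -6.85397000e-04,  1.58909459e-04,
       -6.35585860e-04, -4.42626533e-04, -8.87391297e-04]), 'tau': array([-1.02158188e-03, -6.25453520e+01,  4.84384771e-02, -3.91599226e+01,
        1.59966841e-02,  9.97716357e-03, -1.46521506e-05]), 'position': array([ 0.18866763, -0.59550178,  0.25551646]), 'ee_rot': array([ 9.88257158e-01,  1.52798218e-01, -1.31769679e-04, -6.90091232e-04]), 'ft_force': array([-0.00463956, -0.49888533,  0.37792345]), 'torque': array([-0.00642422, -0.00308011, -0.00822749]), 'grip_width': 0.9946709407277248}
scene {'camera_matrix': array([[489.88349702,   0.        , 252.68706146],
       [  0.        , 489.88349702, 192.68156378],
       [  0.        ,   0.        ,   1.        ]]), 'R': array([[ 0.86017639, -0.50997776, -0.00438946],
       [-0.36525513, -0.61002122, -0.70318049],
       [ 0.35592875,  0.60646252, -0.71099784]]), 't': array([-0.41041689,  0.361230
[... 220 characters left out ...]
, -0.99979921, -0.0171644 ],
       [-0.99900857, -0.00958624, -0.0434738 ],
       [ 0.04330053,  0.01759693, -0.99890711]]), 't': array([0.14260319, 0.56347813, 1.02337302])}
{'camera_matrix': array([[304.09443237,   0.        , 255.18722941],
       [  0.        , 304.09443237, 187.96506464],
       [  0.        ,   0.        ,   1.        ]]), 'mount': array([[ 1.89356359e-04, -9.58190615e-01, -2.86130580e-01,
         7.24929456e-02],
       [ 9.99999414e-01, -1.23548638e-04,  1.07552081e-03,
        -1.37037011e-03],
       [-1.06590499e-03, -2.86130616e-01,  9.58190030e-01,
        -1.17795685e-01],
       [ 0.00000000e+00,  0.00000000e+00,  0.00000000e+00,
         1.00000000e+00]])}
```

View pics/scene0.png

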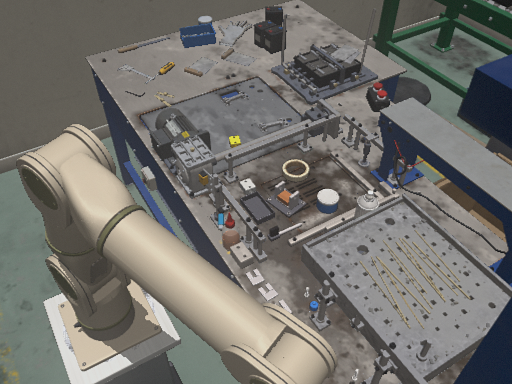

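View pics/top0.png

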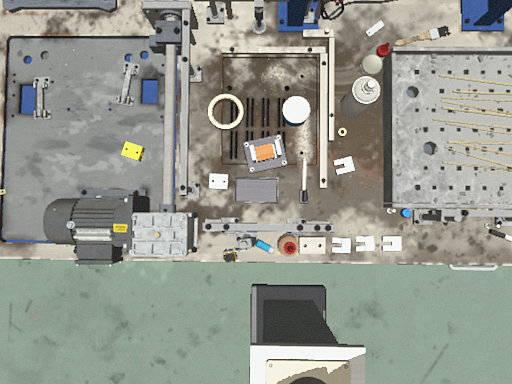

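```bash
cat > h.py <<'E'
from workcell import *
import cv2,numpy as np
from scipy.spatial.transform import Rotation as Ro
def ray(n,uv,z,obs=None):
    m=camera_model(n);K=m["camera_matrix"]
    d=np.linalg.inv(K)@np.array([uv[0],uv[1],1.])
    if n=="wrist":
        T=np.array(m["mount"]);o=obs or get_obs()
        W=np.eye(4);W[:3,:3]=Ro.from_quat(o["ee_rot"]).as_matrix();W[:3,3]=o["position"]
        T=W@T;R=T[:3,:3];c=T[:3,3];d=R@d
    else:
        R=m["R"];c=-R.T@m["t"];d=R.T@d
    s=(z-c[2])/d[2];return c+s*d
def pix(n,X,obs=None):
    m=camera_model(n);K=m["camera_matrix"];X=np.array(X,float)
    if n=="wrist":
        T=np.array(m["mount"]);o=obs or get_obs()
        W=np.eye(4);W[:3,:3]=Ro.from_quat(o["ee_rot"]).as_matrix();W[:3,3]=o["position"]
        p=np.linalg.inv(W@T)@np.r_[X,1];p=p[:3]
    else: p=m["R"]@X+m["t"]
    q=K@p;return q[:2]/q[2]
def crop(n,p,x0,y0,w,h,s,name):
    c=cv2.resize(p[y0:y0+h,x0:x0+w],None,fx=s,fy=s,interpolation=cv2.INTER_CUBIC)
    cv2.imwrite("pics/"+name,c)
def look(n,name):
    o=get_obs();p,d=camera(n);cv2.imwrite(f"pics/{name}.png",p);np.save(f"pics/{name}.npy",d)
    import pickle;pickle.dump(o,open(f"pics/{name}.pkl","wb"))
    return o,p,d
E
python3 - <<'E'
from h import *
p=cv2.imread("pics/top0.png");crop("top",p,190,80,220,185,3.5,"topc.png")
p=cv2.imread("pics/scene0.png");crop("scene",p,200,140,200,220,2.7,"scc.png")
E
```

```text
(no output)
```

View pics/topc.png

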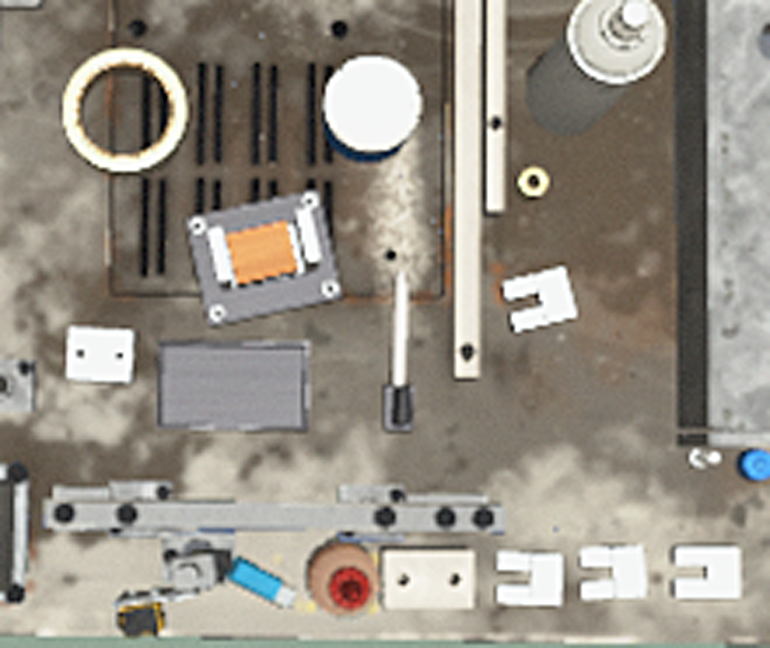

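View pics/scc.png

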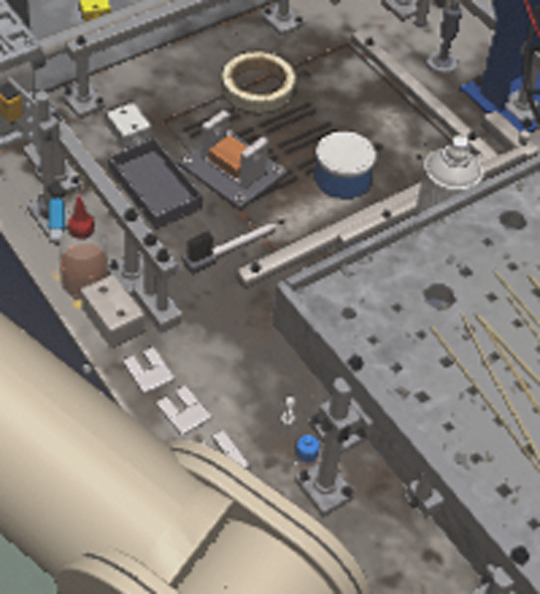

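```bash
cat >> h.py <<'E'
def cloud(n,d,obs=None):
    m=camera_model(n);K=m["camera_matrix"];v,u=np.mgrid[:d.shape[0],:d.shape[1]]
    P=np.stack([(u-K[0,2])/K[0,0]*d,(v-K[1,2])/K[1,1]*d,d],-1)
    if n=="wrist":
        T=np.array(m["mount"]);o=obs or get_obs()
        W=np.eye(4);W[:3,:3]=Ro.from_quat(o["ee_rot"]).as_matrix();W[:3,3]=o["position"]
        T=W@T;return P@T[:3,:3].T+T[:3,3]
    return (P-m["t"])@m["R"]
E
python3 - <<'E'
from h import *
p=cv2.imread("pics/top0.png");d=np.load("pics/top0.npy");C=cloud("top",d)
g=p.min(2);m=((g>205)).astype(np.uint8)
n,l,s,c=cv2.connectedComponentsWithStats(m)
for i in range(1,n):
    x,y,w,h,a=s[i]
    if a>60 and 190<c[i][0]<410 and y>80 and y<260:
        q=cv2.erode((l==i).astype(np.uint8),np.ones((3,3)))>0
        z=C[q][:,2] if q.any() else [0]
        print(c[i].round(1),a,"z",np.median(z).round(4),np.std(z).round(4),"xy",ray("top",c[i],np.median(z)).round(4), cv2.minAreaRect(np.argwhere(l==i)[:,::-1].astype(np.float32)))
# bench zs
for uv in [(370,235),(325,200),(300,210),(350,150),(240,180),(258,190),(270,250),(345,225)]:
    print(uv,C[uv[1],uv[0]].round(4), C[uv[1]-2:uv[1]+3,uv[0]-2:uv[0]+3,2].std().round(4))
E
```

```text
[224.8 111.7] 307 z 0.023 0.0019 xy [0.7991 0.2344 0.023 ] ((225.00003051757812, 111.00000762939453), (33.941123962402344, 33.941123962402344), 45.0)
[295.9 109.2] 577 z 0.0444 0.0462 xy [0.8012 0.0387 0.0444] ((296.0, 109.0), (26.0, 26.0), 90.0)
[330.5 127.9] 93 z 0.0265 0.0016 xy [ 0.7545 -0.0587  0.0265] ((331.0, 128.0), (22.0, 4.0), 90.0)
[277.9 145. ] 79 z 0.0674 0.1962 xy [0.6983 0.0878 0.0674] ((277.7840576171875, 144.54476928710938), (19.150135040283203, 5.489289283752441), 86.42366790771484)
[251.5 150.9] 81 z 0.0669 0.0017 xy [0.6822 0.1575 0.0669] ((251.42433166503906, 150.50228881835938), (21.063579559326172, 7.043768882751465), 61.69924545288086)
[304.  173.7] 88 z 0.0096 0.0016 xy [0.6289 0.0117 0.0096] ((304.0, 173.0), (32.0, 2.0), 90.0)
[344.6 164.9] 231 z 0.0143 0.0891 xy [ 0.6538 -0.0999  0.0143] ((343.76470947265625, 165.05880737304688), (14.55213737487793, 18.432706832885742), 75.96376037597656)
[218.  180.9] 267 z 0.0237 0.132 xy [0.6054 0.2505 0.0237] ((218.0, 180.5), (15.0, 18.0), 90.0)
[365.6 243.1] 242 z 0.0038 0.084 xy [ 0.4376 -0.1606  0.0038] ((365.0, 242.5), (15.0, 18.0), 90.0)
[392.2 243.1] 246 z 0.0087 0.002 xy [ 0.4388 -0.2323  0.0087] ((392.0, 243.0), (14.0, 18.0), 90.0)
[312.  245.5] 370 z 0.0337 0.1425 xy [ 0.4318 -0.0078  0.0337] ((312.0, 245.5), (15.0, 24.0), 90.0)
[341.7 244.9] 232 z 0.0033 0.0018 xy [ 0.4317 -0.0945  0.0033] ((341.0, 245.0), (14.0, 18.0), 90.0)
(370, 235) [ 0.4598 -0.1744 -0.0021] 0.0025
(325, 200) [ 0.5565 -0.049  -0.0033] 0.0019
(300, 210) [0.5276 0.0216 0.0013] 0.0025
(350, 150) [ 6.981e-01 -1.183e-01  3.000e-04] 0.0016
(240, 180) [0.6105 0.191  0.0007] 0.2048
(258, 190) [0.5827 0.1399 0.0014] 0.0018
(270, 250) [0.4202 0.1059 0.0538] 0.0026
(345, 225) [ 0.487  -0.1041  0.0011] 0.002
```

```bash
python3 - <<'E'
import workcell;print([ (k,getattr(workcell,k)) for k in dir(workcell) if not k.startswith('__')][:40])
from h import *
d=np.load("pics/top0.npy");C=cloud("top",d)
# rail/high things in work area
for x in np.arange(.38,.86,.02):
    print("%.2f "%x+" ".join("%4d"%(1000*np.max(C[(abs(C[...,0]-x)<.01)&(abs(C[...,1]-y)<.01)][:,2],initial=-.009)) for y in np.arange(.34,-.3,-.02)))
print(np.arange(.34,-.3,-.02).round(2))
E
```

```text
[('MotionError', <class 'workcell.MotionError'>), ('camera', <function make.<locals>.drawn_camera at 0x7fe40f1d0220>), ('camera_model', <function make.<locals>.<lambda> at 0x7fe40f1d07c0>), ('finger_overhang', 0.025), ('get_obs', <function make.<locals>.<lambda> at 0x7fe40f1d0720>), ('hand_in', <function connect.<locals>.done at 0x7fe40f147880>)]
0.38    1    2    1    1    2    2   -9    1    1    3    1    1    1    0    2    2    1    3    3    2    3    2    1    2    2    2    4    1    4    2    1    2
0.40  150  146    2    5    4    2  208  208    2    2    3    1    2   76   82   78    2    5    2    2    1    2    3    3    3    4    4    1    3    2    3    4
0.42  150  158    4    2    4    3  209  210  200    1   59   60   55  116  146  116   37   36   37   37    8    6    7    6    7    8    6   14   12   13   12    3
0.44  155  156    4    2    1    2  174  206  209  210  164   66   52  115  152  115   39   36   38   37    8    8    7    5    7    8    9   11   10   14   12    3
0.46  150  151    6   17   19   20   13   13  210  209   69    2    1   77   86   79   36  
[... 2704 characters left out ...]
 170  172
0.80  112  112    3   25    1    0    0   26   26    3   -1   -1    0   48   47   48   48   49   11   18   33  148  171  185  171  150  183  173  170  171  170  169
0.82  112  112    3   27   23    2    6   26   24    0    0    0    0   47   48   49   48   47   14   18   33  152  185  195  180  151  182  170  171  171  170  170
0.84  113  112    1   23   25   30   26   25    0    0    0    0    0    1   47   47   45    0   12   19   30   99  167  179  163  150  181  171  170  171  169  170
[ 0.34  0.32  0.3   0.28  0.26  0.24  0.22  0.2   0.18  0.16  0.14  0.12
  0.1   0.08  0.06  0.04  0.02 -0.   -0.02 -0.04 -0.06 -0.08 -0.1  -0.12
 -0.14 -0.16 -0.18 -0.2  -0.22 -0.24 -0.26 -0.28]
```

```bash
python3 - <<'E'
from workcell import *
print(get_obs().keys())
E
python3 -m creep '[[0,0,0,0,0,-10,0]]'
```

```text
dict_keys(['clock', 'joint_pos', 'joint_velocities', 'tau', 'position', 'ee_rot', 'ft_force', 'torque', 'grip_width'])
clock: 0.2
position: [0.1885, -0.5951, 0.2648]
ee_rot: [0.988, 0.153, -0.0, -0.002]
ft_force: [-0.5, -0.4, -0.3]
grip_width: 1.002
```

```bash
cat >> h.py <<'E'
def plan(x=None,y=None,z=None,az=None):
    """az: azimuth in deg of tool x. prints levelling/turn vector (tool frame) and shift in tool axes before & after the turn"""
    o=get_obs();R=Ro.from_quat(o["ee_rot"]);p=o["position"];Rm=R.as_matrix()
    a0=np.degrees(np.arctan2(Rm[1,0],Rm[0,0]))
    a=np.radians(a0 if az is None else az)
    T=np.array([[np.cos(a),np.sin(a),0],[np.sin(a),-np.cos(a),0],[0,0,-1]])
    rv=(R.inv()*Ro.from_matrix(T)).as_rotvec()
    t=np.array([p[i] if v is None else v for i,v in enumerate((x,y,z))])
    dl=(t-p)*1000
    print("t",o["clock"],"pos",p.round(4),"az",round(a0,2),"w",round(float(o["grip_width"]),3),"F",o["ft_force"].round(1))
    print(" turn",rv.round(4)," shift NOW axes",(Rm.T@dl).round(1)," AFTER turn",(T.T@dl).round(1))
E
python3 - <<'E'
from h import *
plan(.44,-.16,.33,90)
for uv in [(260,222),(260,231),(333.7,227),(300,222),(300,231)]:print(uv,ray("top",uv,.112).round(4))
E
```

```text
t 0.2 pos [ 0.1885 -0.5951  0.2648] az 17.58 w 1.002 F [-0.5 -0.4 -0.3]
 turn [-0.0029 -0.0019 -1.264 ]  shift NOW axes [ 371.1 -339.   -64.1]  AFTER turn [435.1 251.5 -65.2]
(260, 222) [0.4954 0.133  0.112 ]
(260, 231) [0.4729 0.1328 0.112 ]
(333.7, 227) [ 0.4849 -0.0512  0.112 ]
(300, 222) [0.4965 0.0329 0.112 ]
(300, 231) [0.474  0.0328 0.112 ]
```

```bash
python3 -m creep '[[0,0,0,0,0,-40,0],[0,0,0,0,0,-25,0],[0,0,0,34,-31,0,0],[0,0,0,34,-31,0,0],[0,0,0,34,-31,0,0],[0,0,0,34,-31,0,0],[0,0,0,34,-31,0,0],[0,0,0,34,-31,0,0]]'
python3 -m creep '[[0,0,0,34,-31,0,0],[0,0,0,34,-31,0,0],[0,0,0,34,-31,0,0],[0,0,0,33,-30,0,0],[0,0,0,32,-30,0,0],[0,0,-0.14,0,0,0,0],[0,0,-0.14,0,0,0,0],[0,0,-0.14,0,0,0,0]]'
python3 -m creep '[[0,0,-0.14,0,0,0,0],[0,0,-0.14,0,0,0,0],[0,0,-0.14,0,0,0,0],[0,0,-0.14,0,0,0,0],[0,0,-0.14,0,0,0,0],[0,0,-0.144,0,0,0,0],[0,0,0,0,0,0,0]]'
python3 - <<'E'
from h import *
plan(.44,-.16,.33,90)
o,p,d=look("wrist","w1");look("scene","s1")
print(o["joint_pos"].round(2))
E
```

```text
clock: 1.0
position: [0.3277, -0.3551, 0.3321]
ee_rot: [0.988, 0.153, 0.0, 0.001]
ft_force: [1.0, 0.1, -0.3]
grip_width: 1.002
clock: 1.8
position: [0.4402, -0.1602, 0.332]
ee_rot: [0.934, 0.359, 0.0, 0.0]
ft_force: [-0.4, -0.2, -1.2]
grip_width: 0.997
clock: 2.5
position: [0.4401, -0.1606, 0.3319]
ee_rot: [0.706, 0.708, -0.0, 0.0]
ft_force: [-1.0, 0.6, 0.9]
grip_width: 0.997
t 2.5 pos [ 0.4401 -0.1606  0.3319] az 90.14 w 0.997 F [-1.   0.6  0.9]
 turn [0.0005 0.0005 0.0024]  shift NOW axes [ 0.6 -0.1  1.9]  AFTER turn [ 0.6 -0.1  1.9]
[ 0.75 -0.02 -0.49  1.71 -0.01  1.45  0.27]
```

View pics/w1.png

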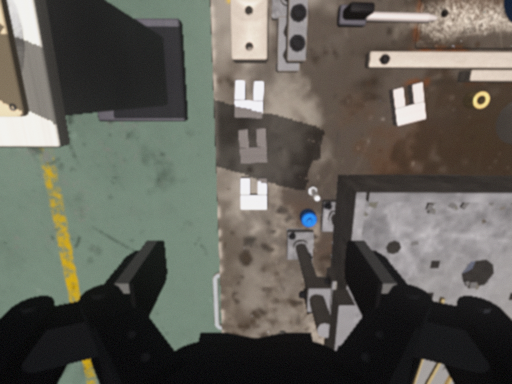

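```bash
cat >> h.py <<'E'
import pickle
def load(name):
    return pickle.load(open(f"pics/{name}.pkl","rb")),cv2.imread(f"pics/{name}.png"),np.load(f"pics/{name}.npy")
def rect(name,n,seed,zt,lo=-.004,hi=.004,half=.05,dz=None,axis='h'):
    """points with cloud height near zt close to seed xy: centre & orientation by minAreaRect of x,y"""
    o,p,d=load(name);C=cloud(n,d,o)
    m=(d>0)&(abs(C[...,2]-zt)<hi)&(np.hypot(C[...,0]-seed[0],C[...,1]-seed[1])<half)
    k,l,s,c=cv2.connectedComponentsWithStats(m.astype(np.uint8))
    i=1+np.argmax(s[1:,4]);q=C[l==i]
    r=cv2.minAreaRect((q[:,:2]*1000).astype(np.float32))
    return q,r
E
python3 - <<'E'
from h import *
o,p,d=load("w1");C=cloud("wrist",d,o)
for n,(u,v) in dict(A=(249,108),B=(253,160),C=(254,203),D=(412,118)).items():
    q=C[v-1:v+2,u-4:u+5,2]; print(n,np.median(q).round(4), C[v,u].round(4))
    b=C[v-45:v+45,u-32:u+32]; m=np.hypot(b[...,0]-C[v,u,0],b[...,1]-C[v,u,1])
    z=b[...,2][(m>.038)&(m<.05)&(abs(b[...,2])<.01)];print("  bench",np.median(z).round(4),len(z))
E
```

```text
A 0.005 [ 0.431  -0.1021  0.005 ]
  bench 0.0001 1545
B 0.0048 [ 0.4367 -0.1772  0.0031]
  bench 0.0003 1340
C 0.01 [ 0.4383 -0.243   0.0093]
  bench 0.0001 1275
D 0.0153 [ 0.659  -0.1147  0.0149]
  bench 0.0005 1248
```

```bash
python3 -m creep '[[0,0,0,36,31,0,0],[0,0,0,36,31,0,0],[0,0,0,36,31,0,0],[0,0,0,36,31,0,0],[0,0,0,36,31,0,0],[0,0,0,36,31,0,0],[0,0,0,36,32,0,0],[0,0,0,30,32,0,0]]'
python3 -m creep '[[0,0,-0.11,0,0,50,0],[0,0,-0.11,0,0,40,0],[0,0,0,0,0,0,0],[0,0,0,0,0,0,0]]'
python3 - <<'E'
from h import *
plan(.69,.123,.24,103)
o,p,d=look("wrist","w2");print(o["joint_pos"].round(2))
E
```

```text
clock: 3.4
position: [0.6911, 0.1233, 0.3312]
ee_rot: [0.709, 0.706, -0.0, -0.0]
ft_force: [1.0, -0.9, 0.9]
grip_width: 0.995
clock: 3.8
position: [0.6901, 0.1209, 0.2421]
ee_rot: [0.628, 0.779, -0.0, -0.0]
ft_force: [0.5, 0.1, 0.6]
grip_width: 0.997
t 3.8 pos [0.6901 0.1209 0.2421] az 102.27 w 0.997 F [0.5 0.1 0.6]
 turn [-0.0006 -0.0001 -0.0128]  shift NOW axes [2.1 0.4 2.1]  AFTER turn [2.1 0.4 2.1]
[ 0.2   0.6  -0.69  1.22  0.37  1.45 -0.24]
```

View pics/w2.png

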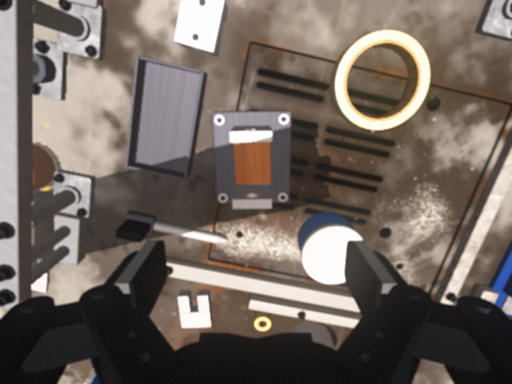

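```bash
python3 - <<'E'
from h import *
o,p,d=load("w2");C=cloud("wrist",d,o)
def comps(lo,hi,seed,half,amin=60):
    m=(d>0)&(C[...,2]>lo)&(C[...,2]<hi)&(np.hypot(C[...,0]-seed[0],C[...,1]-seed[1])<half)
    k,l,s,c=cv2.connectedComponentsWithStats(m.astype(np.uint8))
    for i in range(1,k):
        if s[i,4]>amin:
            q=C[l==i];zt=np.median(q[:,2])
            px=np.argwhere(l==i)[:,::-1].astype(np.float32)
            R=np.array([ray("wrist",u,zt,o)[:2]*1000 for u in cv2.boxPoints(cv2.minAreaRect(px))],np.float32)
            e=R[1]-R[0],R[2]-R[1]
            print(s[i],c[i].round(1),"z",zt.round(4),"c",R.mean(0).round(1),"sides",[ (np.linalg.norm(x).round(1),np.degrees(np.arctan2(x[1],x[0])).round(1)) for x in e])
print("cheeks");comps(.055,.08,(.69,.123),.09)
print("packer");comps(.025,.045,(.69,.123),.03)
print("plate");comps(.004,.08,(.69,.123),.09,500)
print("eye");comps(.012,.05,(.605,.25),.06)
print("tray");comps(.015,.05,(.583,.14),.09)
E
```

```text
cheeks
[230 129  42  13 495] [250.4 135.1] z 0.068 c [676.9 158. ] sides [(np.float32(39.2), np.float32(14.2)), (np.float32(11.1), np.float32(-74.9))]
[232 195  40  13 490] [251.7 201.3] z 0.0678 c [691.8  93.3] sides [(np.float32(39.4), np.float32(12.3)), (np.float32(12.9), np.float32(-76.9))]
packer
[ 234  141   37   43 1498] [252.5 162.4] z 0.0331 c [685.1 125.2] sides [(np.float32(38.6), np.float32(12.3)), (np.float32(46.8), np.float32(-76.9))]
[243 186  27   6 131] [256.1 189. ] z 0.0358 c [695.6  97.8] sides [(np.float32(28.9), np.float32(12.3)), (np.float32(5.8), np.float32(-77.0))]
plate
[ 212  110   79   98 7210] [251.8 156.9] z 0.0093 c [684.4 122. ] sides [(np.float32(87.2), np.float32(12.3)), (np.float32(115.5), np.float32(-75.8))]
eye
[ 174    0   52   53 2079] [199.6  23.2] z 0.0249 c [604.4 250. ] sides [(np.float32(48.5), np.float32(85.1)), (np.float32(41.6), np.float32(1.7))]
[153  59  53  28 248] [184.9  69.9] z 0.0245 c [593.3 205.3] sides [(np.float32(15.5), np.float32(67.8)), (np.float32(55.6), np.float32(-15.4))]
tray
[ 125   55   81  125 1583] [159.6 118.4] z 0.0241 c [580.  148.1] sides [(np.float32(123.2), np.float32(86.0)), (np.float32(71.5), np.float32(3.5))]
[233 142  12  29 212] [237.8 152.1] z 0.0329 c [669.3 128.8] sides [(np.float32(11.8), np.float32(12.3)), (np.float32(30.9), np.float32(-78.3))]
```

```bash
python3 - <<'E'
from h import *
plan(.6847,.1254,.04,103)
E
```

```text
t 3.85 pos [0.6907 0.1212 0.2439] az 102.29 w 1.0 F [-0.6  0.5  0.7]
 turn [ 0.0024 -0.     -0.0123]  shift NOW axes [  5.4  -5.5 203.9]  AFTER turn [  5.5  -4.9 203.9]
```

```bash
python3 -m creep '[[0,0,-0.012,5.5,-5,40,0],[0,0,0,0,0,40,0],[0,0,0,0,0,20,0],[0,0,0,0,0,0,0],[0,0,0,0,0,0,0]]'
python3 - <<'E'
from h import *
plan(.6847,.1254,.04,103)
o,p,d=look("wrist","w3")
plan()
E
```

```text
clock: 4.35
position: [0.6853, 0.1258, 0.1444]
ee_rot: [0.621, 0.783, 0.001, 0.001]
ft_force: [0.4, 0.9, 0.9]
grip_width: 1.002
t 4.35 pos [0.6853 0.1258 0.1444] az 103.15 w 1.002 F [0.4 0.9 0.9]
 turn [0.0035 0.0002 0.0027]  shift NOW axes [ -0.2  -1.  104.4]  AFTER turn [ -0.3  -0.6 104.4]
t 4.4 pos [0.6855 0.126  0.1448] az 103.18 w 1.004 F [ 0.  -0.1  1. ]
 turn [0.0045 0.0002 0.    ]  shift NOW axes [0. 0. 0.]  AFTER turn [0. 0. 0.]
```

View pics/w3.png

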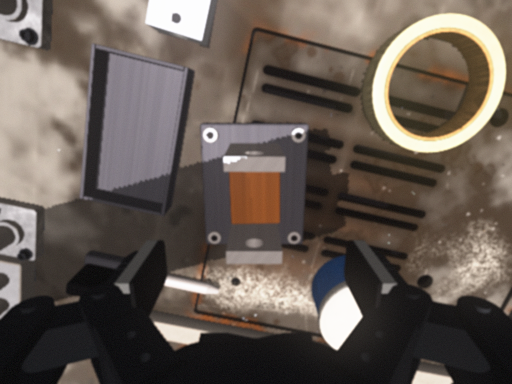

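```bash
python3 - <<'E'
from h import *
o,p,d=load("w3")
crop("wrist",p,190,110,130,170,3.5,"w3c.png")
g=cv2.cvtColor(p,cv2.COLOR_BGR2GRAY)
# bright bolt blobs
m=((g>150)).astype(np.uint8);k,l,s,c=cv2.connectedComponentsWithStats(m)
for i in range(1,k):
    if 200<c[i][0]<310 and 110<c[i][1]<290 and 10<s[i,4]<400: print(s[i],c[i].round(1),ray("wrist",c[i],.011,o).round(4))
E
```

```text
[202 127  16  28 234] [210.4 136.4] [0.6397 0.1593 0.011 ]
[224 127   4   6  12] [225.4 129.5] [0.6506 0.1676 0.011 ]
[231 127   4  15  39] [232.6 133.3] [0.657 0.166 0.011]
[291 127  14  14  92] [297.2 131.9] [0.7081 0.1791 0.011 ]
[224 134   4   6  11] [225.5 136.2] [0.6517 0.1623 0.011 ]
[228 253  10  10  55] [231.6 256.5] [0.6794 0.0552 0.011 ]
[236 252  45  11 379] [258.7 257.4] [0.7041 0.06   0.011 ]
[215 271   7   6  26] [217.4 273.9] [0.6702 0.0342 0.011 ]
[206 275   7   4  14] [209.4 276.4] [0.6633 0.0298 0.011 ]
```

View pics/w3c.png

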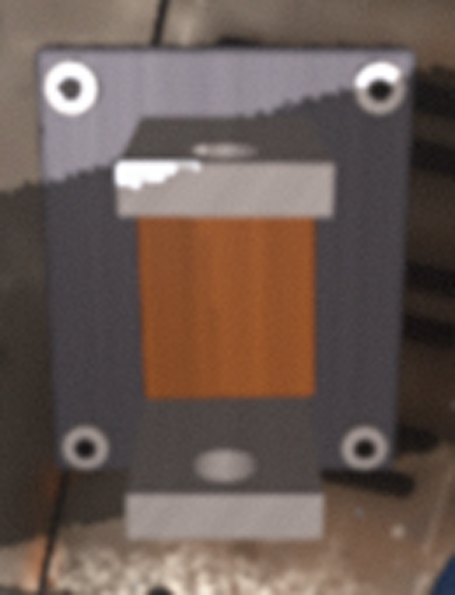

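```bash
python3 - <<'E'
from h import *
o,p,d=load("w3")
f=lambda x,y,z: ray("wrist",(x/3.5-.36+190,y/3.5-.36+110),z,o)[:2]*1000
b=[f(70,89,.011),f(380,90,.011),f(365,447,.011),f(85,448,.011)]
print(np.round(b,1),np.mean(b,0).round(1),[np.linalg.norm(b[i]-b[i-1]).round(1) for i in range(4)])
F=[f(116,162,.068),f(334,162,.068),f(334,217,.068),f(116,217,.068)]
N=[f(127,492,.068),f(323,492,.068),f(323,538,.068),f(127,538,.068)]
F,N=np.array(F),np.array(N)
print(F.mean(0).round(1),N.mean(0).round(1),(F.mean(0)+N.mean(0))/2, np.linalg.norm(F.mean(0)-N.mean(0)))
v=F.mean(0)-N.mean(0);print("az",np.degrees(np.arctan2(v[1],v[0])),np.linalg.norm(F[1]-F[0]),np.linalg.norm(N[1]-N[0]))
for q in (b[1]-b[0],b[2]-b[3],F[1]-F[0],N[1]-N[0]):print(np.degrees(np.arctan2(q[1],q[0])))
P=np.array([f(138,217,.033),f(315,217,.033),f(315,397,.033),f(146,397,.033)]);print(P.mean(0),P)
print(f(225,150,.055),f(225,465,.055))
E
```

```text
[[638.9 160.3]
 [709.7 176.6]
 [730.5  87. ]
 [659.8  70.4]] [684.7 123.6] [np.float64(92.3), np.float64(72.6), np.float64(91.9), np.float64(72.6)]
[676.9 157.1] [692.2  91. ] [684.55159773 124.04998964] 67.9093258749905
az 103.09438707207669 40.27005943346826 39.81288602344461
12.944586291799178
13.246756051754971
13.108243109708816
13.00721163604537
[685.68016596 122.9167434 ] [[661.25227151 139.36943163]
 [699.41429485 148.24488395]
 [710.21301475 106.46926978]
 [671.84108275  97.58338825]]
[675.69839112 162.12566065] [691.17786474  95.57818464]
```

```bash
python3 -m creep '[[0,0,0,-2,-1,40,0],[0,0,0,0,0,40,0],[0,0,0,0,0,24,0],[0,0,0,0,0,0,0],[0,0,0,0,0,0,0]]'
python3 - <<'E'
from h import *
plan(.6846,.1239,.04,103.1)
E
```

```text
clock: 4.9
position: [0.6848, 0.1239, 0.0399]
ee_rot: [0.621, 0.784, 0.001, 0.001]
ft_force: [0.0, 0.3, 0.7]
grip_width: 1.0
t 4.9 pos [0.6848 0.1239 0.0399] az 103.25 w 1.0 F [0.  0.3 0.7]
 turn [ 0.0029 -0.      0.0026]  shift NOW axes [ 0.  -0.2 -0.1]  AFTER turn [ 0.  -0.2 -0.1]
```

```bash
python3 -m creep '[[0,0,0,0,0,0,255],[0,0,0,0,0,0,255],[0,0,0,0,0,0,255],[0,0,0,0,0,0,255],[0,0,0,0,0,0,255],[0,0,0,0,0,0,255],[0,0,0,0,0,0,255],[0,0,0,0,0,0,255]]' 40
```

```text
clock: 5.7
position: [0.6842, 0.1236, 0.0387]
ee_rot: [0.621, 0.784, 0.001, 0.001]
ft_force: [-0.9, -1.0, 6.4]
grip_width: 0.456
```

```bash
python3 -m creep '[[0,0,0,0,0,-30,255],[0,0,0,0,0,-50,255],[0,0,0,0,0,-50,255],[0,0,0,0,0,0,255]]'
python3 - <<'E'
from h import *
o,p,d=look("wrist","w4");plan()
crop("wrist",p,70,20,250,280,2,"w4c.png")
E
```

```text
clock: 6.1
position: [0.6865, 0.1249, 0.1759]
ee_rot: [0.621, 0.784, 0.005, 0.004]
ft_force: [1.0, 0.1, -0.3]
grip_width: 0.457
t 6.15 pos [0.6852 0.1243 0.1719] az 103.28 w 0.458 F [ 0.3  0.1 -1.7]
 turn [0.0071 0.0003 0.    ]  shift NOW axes [0. 0. 0.]  AFTER turn [0. 0. 0.]
```

View pics/w4c.png

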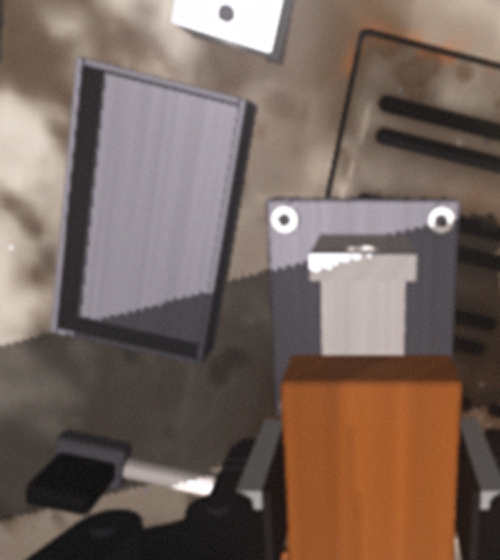

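```bash
python3 - <<'E'
from h import *
o,p,d=load("w4")
f=lambda x,y,z: ray("wrist",(x/2-.25+70,y/2-.25+20),z,o)[:2]*1000
b=np.array([f(81,59,.025),f(250,99,.025),f(208,357,.025),f(54,330,.025)]);print(b,b.mean(0))
for i in range(4):
    v=b[i]-b[i-1];print(np.linalg.norm(v),np.degrees(np.arctan2(v[1],v[0])))
E
```

```text
[[548.50353227 206.32302747]
 [617.30127026 207.15074706]
 [617.87213917  92.19714238]
 [547.58241226  89.28198282]] [582.81483849 148.73822493]
117.04466922936493 89.54908810248274
68.80271704587162 0.6893039255772162
114.95502216460169 -89.71546686020226
70.35015184507787 -177.62510567916112
```

```bash
python3 - <<'E'
from h import *
plan(.583,.175,.13,90)
E
```

```text
t 6.15 pos [0.6852 0.1243 0.1719] az 103.28 w 0.458 F [ 0.3  0.1 -1.7]
 turn [ 0.0071 -0.0005  0.2318]  shift NOW axes [ 72.9 -88.1  41.3]  AFTER turn [  50.7 -102.2   41.9]
```

```bash
python3 -m creep '[[0,0,0.116,0,0,0,255],[0,0,0.116,0,0,0,255],[0,0,0,17,-34,0,255],[0,0,0,17,-34,0,255],[0,0,0,17,-34,40,255],[0,0,0,0,0,40,255],[0,0,0,0,0,20,255],[0,0,0,0,0,0,255]]'
python3 - <<'E'
from h import *
plan(.583,.175,.052,90)
E
```

```text
clock: 6.95
position: [0.5821, 0.1718, 0.0671]
ee_rot: [0.707, 0.707, -0.003, -0.002]
ft_force: [-0.2, 0.1, -0.4]
grip_width: 0.459
t 6.95 pos [0.5821 0.1718 0.0671] az 90.02 w 0.459 F [-0.2  0.1 -0.4]
 turn [-0.0064  0.002   0.0003]  shift NOW axes [ 3.3  1.  15.1]  AFTER turn [ 3.2  0.9 15.1]
```

```bash
python3 -m creep '[[0,0,0,3,1,15,255],[0,0,0,0,0,0,255],[0,0,0,0,0,0,255],[0,0,0,0,0,0,100],[0,0,0,0,0,0,60],[0,0,0,0,0,0,0],[0,0,0,0,0,0,0],[0,0,0,0,0,0,0]]'
python3 -m creep '[[0,0,0,0,0,-50,0],[0,0,0,0,0,-50,0],[0,0,0,0,0,0,0]]'
python3 - <<'E'
from h import *
o,p,d=look("wrist","w5");plan(.6654,-.1)
E
```

```text
clock: 7.75
position: [0.5857, 0.1758, 0.0562]
ee_rot: [0.707, 0.707, 0.0, 0.0]
ft_force: [0.5, -0.8, -0.3]
grip_width: 0.997
clock: 8.05
position: [0.5886, 0.1777, 0.1633]
ee_rot: [0.707, 0.707, 0.005, 0.002]
ft_force: [0.0, 0.8, 0.1]
grip_width: 0.999
t 8.1 pos [0.5874 0.1768 0.1599] az 90.0 w 1.003 F [-0.1 -0.9 -1.5]
 turn [ 0.0063 -0.0014 -0.    ]  shift NOW axes [-2.768e+02  7.800e+01  1.000e-01]  AFTER turn [-276.8   78.     0. ]
```

View pics/w5.png

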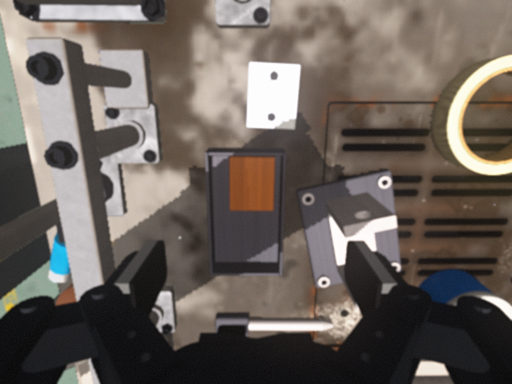

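```bash
python3 -m creep '[[0,0,-0.12,0,0,0,0],[0,0,-0.15,0,0,0,0]]'
python3 - <<'E'
from h import *
plan(.656,-.1,.16,106)
E
```

```text
clock: 8.3
position: [0.5852, 0.1756, 0.1553]
ee_rot: [0.604, 0.797, -0.001, -0.0]
ft_force: [0.0, 0.5, -0.3]
grip_width: 1.003
t 8.3 pos [0.5852 0.1756 0.1553] az 105.75 w 1.003 F [ 0.   0.5 -0.3]
 turn [-0.001   0.0005 -0.0043]  shift NOW axes [-284.5   -6.7   -4.5]  AFTER turn [-284.5   -8.    -4.7]
```

```bash
python3 -m creep '[[0,0,0,-47,-1,-5,0],[0,0,0,-47,-1,0,0],[0,0,0,-47,-1,0,0],[0,0,0,-47,-1,0,0],[0,0,0,-47,-1,0,0],[0,0,0,-49,-2,0,0],[0,0,0,0,0,0,0],[0,0,0,0,0,0,0]]'
python3 - <<'E'
from h import *
o,p,d=look("wrist","w6");plan()
crop("wrist",p,150,60,250,230,2.5,"w6c.png")
E
```

```text
clock: 9.1
position: [0.6541, -0.1013, 0.1596]
ee_rot: [0.607, 0.795, -0.0, -0.001]
ft_force: [-0.1, 1.2, -0.8]
grip_width: 0.998
t 9.15 pos [ 0.6542 -0.0993  0.16  ] az 105.46 w 1.005 F [-0.1  0.6 -0.6]
 turn [-0.0013 -0.0012  0.    ]  shift NOW axes [0. 0. 0.]  AFTER turn [0. 0. 0.]
```

View pics/w6c.png

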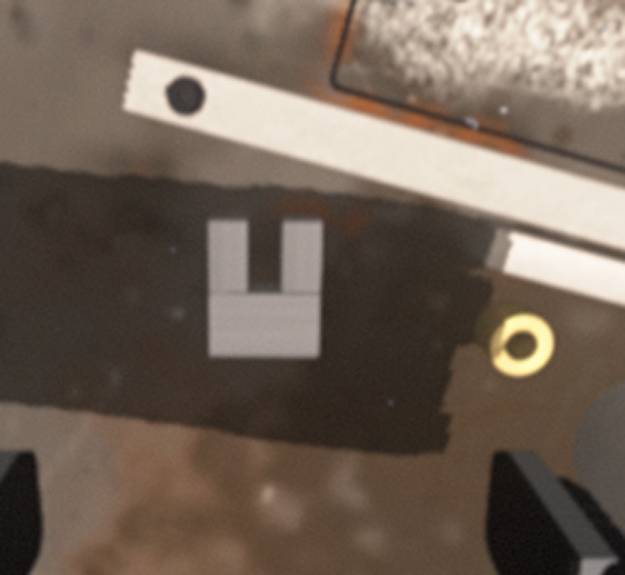

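```bash
cat >> h.py <<'E'
def corners(name,s,x0,y0,pts,z):
    o=load(name)[0]
    b=np.array([ray("wrist",((x+.5)/s-.5+x0,(y+.5)/s-.5+y0),z,o)[:2]*1000 for x,y in pts])
    print("centre",b.mean(0).round(1))
    for i in range(len(b)):
        v=b[i]-b[i-1];print("  side",np.linalg.norm(v).round(1),np.degrees(np.arctan2(v[1],v[0])).round(1))
    return b
E
python3 - <<'E'
from h import *
b=corners("w6",2.5,150,60,[(208,219),(323,219),(320,357),(209,357)],.015)
c=b.mean(0)/1000
plan(c[0],c[1],.045)
E
```

```text
centre [652.1 -94.6]
  side 50.7 104.5
  side 39.9 15.3
  side 50.7 -74.6
  side 40.6 -164.7
t 9.15 pos [ 0.6542 -0.0993  0.16  ] az 105.46 w 1.005 F [-0.1  0.6 -0.6]
 turn [-0.0013 -0.0012  0.    ]  shift NOW axes [  4.9  -0.6 115. ]  AFTER turn [  5.1  -0.7 115. ]
```

```bash
python3 -m creep '[[0,0,0,5,-1,45,0],[0,0,0,0,0,45,0],[0,0,0,0,0,30,0],[0,0,0,0,0,12,0],[0,0,0,0,0,0,0],[0,0,0,0,0,0,0]]'
python3 - <<'E'
from h import *
plan(.6521,-.0946,.028,105)
E
```

```text
clock: 9.75
position: [0.6533, -0.0943, 0.0307]
ee_rot: [0.605, 0.796, 0.001, 0.001]
ft_force: [0.3, 0.4, 0.8]
grip_width: 1.003
t 9.75 pos [ 0.6533 -0.0943  0.0307] az 105.52 w 1.003 F [0.3 0.4 0.8]
 turn [0.0019 0.0004 0.0091]  shift NOW axes [ 0.1 -1.3  2.7]  AFTER turn [ 0.1 -1.3  2.7]
```

```bash
python3 -m creep '[[0,0,0.009,0,-1,2,0],[0,0,0,0,0,0,255],[0,0,0,0,0,0,255],[0,0,0,0,0,0,255],[0,0,0,0,0,0,255],[0,0,0,0,0,0,255],[0,0,0,0,0,0,255],[0,0,0,0,0,0,255]]' 50
python3 -m creep '[[0,0,0,0,0,0,255],[0,0,0,0,0,-20,255],[0,0,0,0,0,-40,255],[0,0,0,0,0,-40,255],[0,0,0,0,0,-20,255],[0,0,0,0,0,0,255],[0,0,0,0,0,0,255]]'
python3 - <<'E'
from h import *
plan(.6846,.1239,None,103.1)
look("wrist","w7")
E
```

```text
clock: 10.55
position: [0.6519, -0.0955, 0.0279]
ee_rot: [0.609, 0.793, 0.0, 0.0]
ft_force: [-0.7, 1.1, 5.4]
grip_width: 0.45
clock: 11.25
position: [0.651, -0.0955, 0.1462]
ee_rot: [0.609, 0.793, -0.0, -0.0]
ft_force: [-0.3, 0.1, -2.5]
grip_width: 0.453
t 11.25 pos [ 0.651  -0.0955  0.1462] az 104.95 w 0.453 F [-0.3  0.1 -2.5]
 turn [-0.0008  0.0001  0.0323]  shift NOW axes [ 2.034e+02  8.910e+01 -1.000e-01]  AFTER turn [206.1  82.4   0. ]
```

View pics/w7.png

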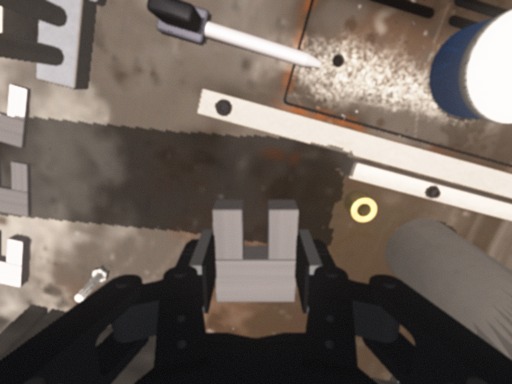

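```bash
python3 -m creep '[[0,0,0.032,0,0,0,255],[0,0,0,41,16,0,255],[0,0,0,41,16,0,255],[0,0,0,41,16,0,255],[0,0,0,41,17,0,255],[0,0,0,42,17,0,255],[0,0,0,0,0,0,255],[0,0,0,0,0,0,255]]'
python3 - <<'E'
from h import *
for i in range(4): 
    plan(.6846,.1239,.08,103.1); look("wrist","w8")
E
```

```text
clock: 12.1
position: [0.6837, 0.1258, 0.1455]
ee_rot: [0.621, 0.784, -0.001, -0.001]
ft_force: [0.0, -2.1, -1.2]
grip_width: 0.451
t 12.1 pos [0.6837 0.1258 0.1455] az 103.23 w 0.451 F [ 0.  -2.1 -1.2]
 turn [-0.0021 -0.0007  0.0023]  shift NOW axes [-2.1  0.6 65.5]  AFTER turn [-2.   0.5 65.5]
t 12.15 pos [0.6841 0.1237 0.1456] az 103.1 w 0.454 F [ 1.  -0.2 -1. ]
 turn [-0.002   0.0004 -0.0001]  shift NOW axes [ 0.1  0.7 65.6]  AFTER turn [ 0.1  0.6 65.6]
t 12.2 pos [0.6844 0.1225 0.1459] az 103.01 w 0.454 F [-0.2 -0.6 -2.1]
 turn [-0.0016  0.0009 -0.0015]  shift NOW axes [ 1.3  0.7 65.9]  AFTER turn [ 1.3  0.5 65.9]
t 12.25 pos [0.6845 0.122  0.1462] az 102.98 w 0.453 F [ 0.1 -0.3 -1.9]
 turn [-0.0013  0.001  -0.0022]  shift NOW axes [ 1.9  0.6 66.2]  AFTER turn [ 1.8  0.5 66.2]
```

View pics/w8.png

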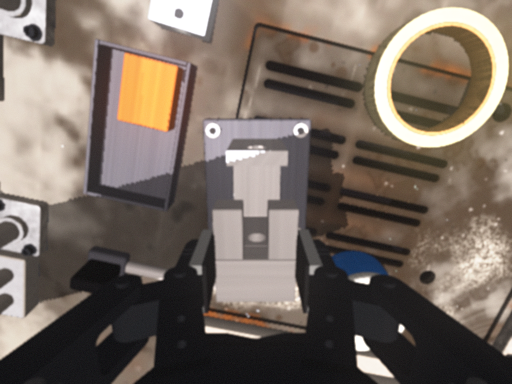

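```bash
python3 -m creep '[[0,0,0,1,0.5,40,255],[0,0,0,0,0,40,255],[0,0,0,0,0,20,255],[0,0,0,0,0,0,255],[0,0,0,0,0,0,255],[0,0,0,0,0,0,255],[0,0,0,0,0,0,255]]'
python3 - <<'E'
from h import *
plan(.6846,.1239,.042,103.1)
E
```

```text
clock: 13.0
position: [0.6856, 0.1249, 0.0488]
ee_rot: [0.622, 0.783, 0.001, 0.001]
ft_force: [-0.7, 0.8, -1.5]
grip_width: 0.453
t 13.0 pos [0.6856 0.1249 0.0488] az 103.09 w 0.453 F [-0.7  0.8 -1.5]
 turn [ 0.0023  0.0003 -0.0001]  shift NOW axes [-0.7 -1.2  6.8]  AFTER turn [-0.7 -1.2  6.8]
```

```bash
python3 -m creep '[[0,0,0,0,0,5,255],[0,0,0,0,0,0,255],[0,0,0,0,0,0,255],[0,0,0,0,0,0,255]]'
python3 - <<'E'
from h import *
plan(.6846,.1239,.042,103.1)
E
```

```text
clock: 13.4
position: [0.6848, 0.1249, 0.0421]
ee_rot: [0.622, 0.783, -0.0, 0.0]
ft_force: [0.0, -0.3, -1.5]
grip_width: 0.452
t 13.4 pos [0.6848 0.1249 0.0421] az 103.12 w 0.452 F [ 0.  -0.3 -1.5]
 turn [0.     0.0001 0.0004]  shift NOW axes [-1.  -0.4  0.1]  AFTER turn [-1.  -0.4  0.1]
```

```bash
python3 -m creep '[[0,0,0,-1,-0.4,1,255],[0,0,0,0,0,0,255],[0,0,0,0,0,0,80],[0,0,0,0,0,0,40],[0,0,0,0,0,0,0],[0,0,0,0,0,0,0],[0,0,0,0,0,0,0]]'
python3 -m creep '[[0,0,0,0,0,-40,0],[0,0,0,0,0,-50,0],[0,0,0,0,0,-30,0],[0,0,0,0,0,0,0],[0,0,0,0,0,0,0]]'
python3 - <<'E'
from h import *
plan(.4388,-.232,.16,90)
o,p,d=look("wrist","w9");crop("wrist",p,190,110,130,170,3.5,"w9c.png")
E
```

```text
clock: 14.1
position: [0.6847, 0.1239, 0.0411]
ee_rot: [0.622, 0.783, 0.0, 0.0]
ft_force: [-0.1, 1.1, -0.4]
grip_width: 1.003
clock: 14.6
position: [0.6848, 0.1239, 0.1617]
ee_rot: [0.622, 0.783, 0.0, 0.001]
ft_force: [-1.4, -0.3, -0.6]
grip_width: 0.998
t 14.6 pos [0.6848 0.1239 0.1617] az 103.12 w 0.998 F [-1.4 -0.3 -0.6]
 turn [1.30e-03 2.00e-04 2.29e-01]  shift NOW axes [-290.8 -320.4    1.4]  AFTER turn [-355.9 -246.     1.7]
```

View pics/w9c.png

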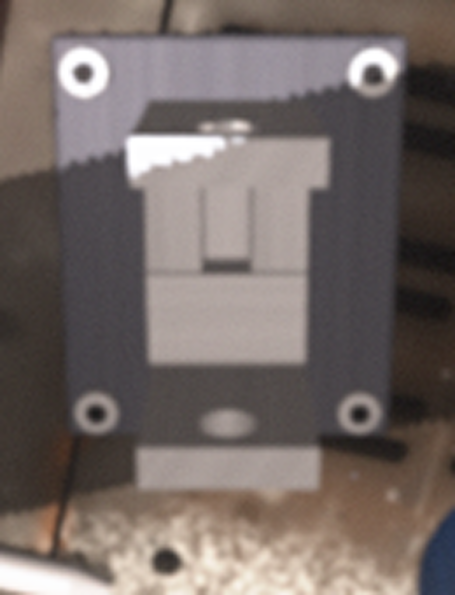

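```bash
python3 - <<'E'
from h import *
o,p,d=load("w1");C=cloud("wrist",d,o)
for uv in [(300,243),(288,232),(312,232),(308,218),(314,193),(300,218),(340,200),(340,180),(330,215),(320,290),(310,260)]: print(uv,C[uv[1],uv[0]].round(3))
b=corners("w1",1,0,0,[(240,179),(268,179),(268,209),(240,209)],.010)
b=corners("w1",1,0,0,[(239,129),(267,129),(268,163),(239,163)],.005)
E
```

```text
(300, 243) [ 0.511 -0.306  0.019]
(288, 232) [ 0.492 -0.29   0.012]
(312, 232) [ 0.53  -0.291  0.011]
(308, 218) [ 0.521 -0.263  0.02 ]
(314, 193) [ 0.526 -0.221  0.027]
(300, 218) [ 0.511 -0.27   0.004]
(340, 200) [ 0.534 -0.196  0.13 ]
(340, 180) [ 0.534 -0.175  0.124]
(330, 215) [ 0.554 -0.259  0.018]
(320, 290) [ 0.515 -0.301  0.147]
(310, 260) [ 0.517 -0.306  0.07 ]
centre [ 438.5 -228.6]
  side 47.9 89.3
  side 41.9 0.1
  side 47.9 -89.2
  side 43.2 -179.9
centre [ 437.3 -156.3]
  side 50.0 89.3
  side 40.4 0.1
  side 50.1 -87.5
  side 43.2 -179.9
```

```bash
python3 -m creep '[[0,0,0.115,0,0,-40,0],[0,0,0.114,0,0,-40,0],[0,0,0,-44,-31,0,0],[0,0,0,-44,-31,0,0],[0,0,0,-44,-31,0,0],[0,0,0,-44,-31,0,0],[0,0,0,-44,-31,0,0],[0,0,0,-44,-31,0,0]]'
python3 -m creep '[[0,0,0,-44,-30,0,0],[0,0,0,-44,-30,0,0],[0,0,0,0,0,40,0],[0,0,0,0,0,40,0],[0,0,0,0,0,0,0],[0,0,0,0,0,0,0],[0,0,0,0,0,0,0]]'
python3 - <<'E'
from h import *
plan(.4385,-.229,.16,90)
o,p,d=look("wrist","w10");crop("wrist",p,150,60,250,230,2.5,"w10c.png");print(o["joint_pos"].round(2))
E
```

```text
clock: 15.45
position: [0.5097, -0.1231, 0.2396]
ee_rot: [0.707, 0.707, -0.001, -0.001]
ft_force: [-0.4, -2.4, 0.2]
grip_width: 0.997
clock: 16.15
position: [0.4566, -0.204, 0.1627]
ee_rot: [0.707, 0.707, 0.0, 0.001]
ft_force: [0.4, -1.1, 0.4]
grip_width: 0.999
t 16.15 pos [ 0.4566 -0.204   0.1627] az 90.04 w 0.999 F [ 0.4 -1.1  0.4]
 turn [0.0018 0.0007 0.0007]  shift NOW axes [-25.  -18.1   2.7]  AFTER turn [-25.  -18.1   2.7]
[ 0.84  0.18 -0.56  1.88  0.11  1.11  0.25]
```

View pics/w10c.png

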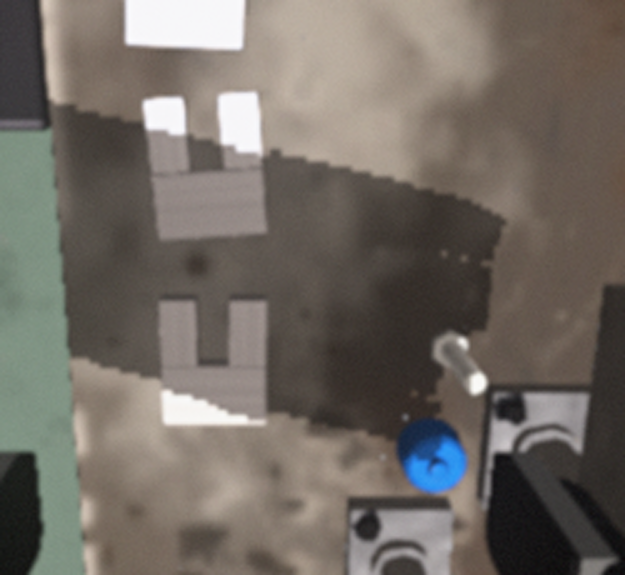

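```bash
python3 - <<'E'
from h import *
b=corners("w10",2.5,150,60,[(160,299),(267,299),(267,425),(162,425)],.01)
c=b.mean(0)/1000
corners("w10",2.5,150,60,[(143,99),(258,92),(267,233),(161,241)],.005)
plan(c[0],c[1],.0265,90)
E
```

```text
centre [ 437.5 -228.1]
  side 50.6 88.7
  side 39.4 -0.0
  side 50.6 -89.9
  side 40.7 180.0
centre [ 436.1 -155.8]
  side 50.2 95.0
  side 40.1 3.4
  side 49.5 -86.3
  side 39.0 -175.6
t 16.2 pos [ 0.4567 -0.2041  0.1629] az 90.03 w 1.002 F [-0.7 -0.9  0.3]
 turn [0.0023 0.0011 0.0006]  shift NOW axes [-23.9 -19.5 136.3]  AFTER turn [-24.  -19.2 136.4]
```

```bash
python3 -m creep '[[0,0,0,-24,-19,0,0],[0,0,0,0,0,40,0],[0,0,0,0,0,40,0],[0,0,0,0,0,30,0],[0,0,0,0,0,15,0],[0,0,0,0,0,5,0],[0,0,0,0,0,0,0],[0,0,0,0,0,0,0]]'
python3 - <<'E'
from h import *
plan(.4375,-.2281,.027,89.6)
E
```

```text
clock: 17.0
position: [0.4376, -0.2285, 0.0327]
ee_rot: [0.707, 0.707, 0.0, 0.001]
ft_force: [-0.2, 0.0, 0.8]
grip_width: 1.001
t 17.0 pos [ 0.4376 -0.2285  0.0327] az 90.0 w 1.001 F [-0.2  0.   0.8]
 turn [0.0022 0.0014 0.007 ]  shift NOW axes [ 0.4 -0.2  5.7]  AFTER turn [ 0.4 -0.1  5.7]
```

```bash
python3 -m creep '[[0,0,0.007,0,0,5.5,0],[0,0,0,0,0,0,255],[0,0,0,0,0,0,255],[0,0,0,0,0,0,255],[0,0,0,0,0,0,255],[0,0,0,0,0,0,255],[0,0,0,0,0,0,255],[0,0,0,0,0,0,255]]' 50
python3 - <<'E'
from h import *
plan()
E
python3 -m creep '[[0,0,0,0,0,-20,255],[0,0,0,0,0,-40,255],[0,0,0,0,0,-50,255],[0,0,0,0,0,-50,255],[0,0,0,0,0,-50,255],[0,0,0,0,0,0,255],[0,0,0,0,0,0,255]]'
python3 - <<'E'
from h import *
plan(.6846,.1239,None,103.1)
look("wrist","w11")
E
```

```text
clock: 17.8
position: [0.4368, -0.2282, 0.0261]
ee_rot: [0.71, 0.705, -0.0, 0.0]
ft_force: [-1.5, 1.5, 5.5]
grip_width: 0.449
t 17.8 pos [ 0.4368 -0.2282  0.0261] az 89.6 w 0.449 F [-1.5  1.5  5.5]
 turn [0.0004 0.0005 0.    ]  shift NOW axes [0. 0. 0.]  AFTER turn [0. 0. 0.]
clock: 18.5
position: [0.4368, -0.2282, 0.2364]
ee_rot: [0.71, 0.705, 0.0, 0.001]
ft_force: [-0.3, 0.2, -1.9]
grip_width: 0.446
t 18.5 pos [ 0.4368 -0.2282  0.2364] az 89.59 w 0.446 F [-0.3  0.2 -1.9]
 turn [ 0.0015  0.0018 -0.2358]  shift NOW axes [ 3.539e+02  2.453e+02 -2.000e-01]  AFTER turn [286.8 321.2   0. ]
```

View pics/w11.png

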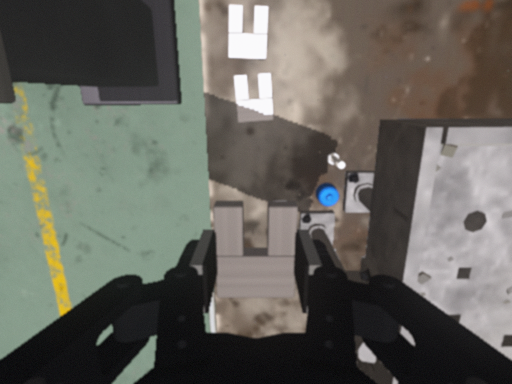

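```bash
python3 -m creep '[[0,0,0,35,24,0,255],[0,0,0,35,24,0,255],[0,0,0,35,24,0,255],[0,0,0,35,24,0,255],[0,0,0,35,25,0,255],[0,0,0,35,25,0,255],[0,0,0,35,25,0,255],[0,0,0,35,25,0,255]]'
python3 -m creep '[[0,0,0,37,24,0,255],[0,0,0,37,25,0,255],[0,0,-0.12,0,0,0,255],[0,0,-0.116,0,0,0,255],[0,0,0,0,0,45,255],[0,0,0,0,0,45,255],[0,0,0,0,0,0,255],[0,0,0,0,0,0,255]]'
python3 - <<'E'
from h import *
plan(.6846,.1239,.06,103.1)
look("wrist","w12")
E
```

```text
clock: 19.35
position: [0.6345, 0.0519, 0.233]
ee_rot: [0.71, 0.705, -0.001, -0.001]
ft_force: [0.8, -0.4, -0.4]
grip_width: 0.445
clock: 20.15
position: [0.6832, 0.1243, 0.1446]
ee_rot: [0.622, 0.783, -0.001, -0.001]
ft_force: [0.7, -0.2, -0.4]
grip_width: 0.448
t 20.15 pos [0.6832 0.1243 0.1446] az 103.14 w 0.448 F [ 0.7 -0.2 -0.4]
 turn [-0.003  -0.0006  0.0007]  shift NOW axes [-0.7  1.5 84.6]  AFTER turn [-0.7  1.2 84.6]
```

View pics/w12.png

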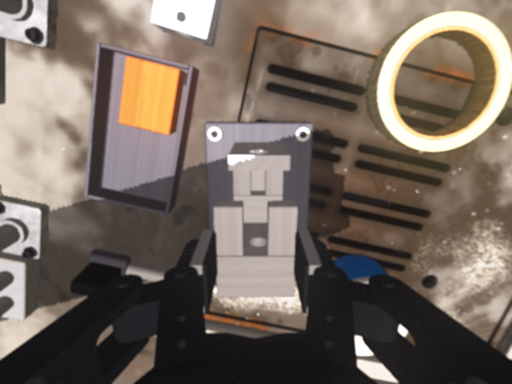

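```bash
python3 -m creep '[[0,0,0,-0.5,1,35,255],[0,0,0,0,0,30,255],[0,0,0,0,0,18,255],[0,0,0,0,0,0,255],[0,0,0,0,0,0,255],[0,0,0,0,0,0,255],[0,0,0,0,0,0,255]]'
python3 - <<'E'
from h import *
plan(.6846,.1239,.054,103.1)
E
```

```text
clock: 20.9
position: [0.6859, 0.1243, 0.0644]
ee_rot: [0.622, 0.783, 0.001, 0.001]
ft_force: [0.5, 0.1, -1.8]
grip_width: 0.446
t 20.9 pos [0.6859 0.1243 0.0644] az 103.11 w 0.446 F [ 0.5  0.1 -1.8]
 turn [0.0025 0.0002 0.0002]  shift NOW axes [-0.1 -1.4 10.4]  AFTER turn [-0.1 -1.4 10.4]
```

```bash
python3 -m creep '[[0,0,0,0,-0.5,7.5,255],[0,0,0,0,0,0,255],[0,0,0,0,0,0,255],[0,0,0,0,0,0,255],[0,0,0,0,0,0,255]]'
python3 - <<'E'
from h import *
plan(.6846,.1239,.054,103.1)
E
```

```text
clock: 21.4
position: [0.6846, 0.1239, 0.0551]
ee_rot: [0.622, 0.783, -0.0, 0.0]
ft_force: [1.3, -0.4, -1.5]
grip_width: 0.447
t 21.4 pos [0.6846 0.1239 0.0551] az 103.12 w 0.447 F [ 1.3 -0.4 -1.5]
 turn [-0.      0.      0.0003]  shift NOW axes [0.  0.  1.1]  AFTER turn [0.  0.  1.1]
```

```bash
python3 -m creep '[[0,0,0,0,0,1.3,255],[0,0,0,0,0,0,255],[0,0,0,0,0,0,80],[0,0,0,0,0,0,40],[0,0,0,0,0,0,0],[0,0,0,0,0,0,0]]'
python3 -m creep '[[0,0,0,0,0,-40,0],[0,0,0,0,0,-50,0],[0,0,0,0,0,-15,0],[0,0,0,0,0,0,0],[0,0,0,0,0,0,0]]'
python3 - <<'E'
from h import *
plan(.4361,-.1558,.21,94.4)
o,p,d=look("wrist","w13");crop("wrist",p,190,110,130,170,3.5,"w13c.png")
E
```

```text
clock: 22.0
position: [0.6846, 0.1239, 0.0537]
ee_rot: [0.622, 0.783, -0.0, 0.0]
ft_force: [-0.5, -0.1, 0.4]
grip_width: 0.999
clock: 22.5
position: [0.6844, 0.1237, 0.1583]
ee_rot: [0.622, 0.783, -0.0, 0.0]
ft_force: [-0.7, -0.2, -0.4]
grip_width: 0.998
t 22.5 pos [0.6844 0.1237 0.1583] az 103.12 w 0.998 F [-0.7 -0.2 -0.4]
 turn [-0.0002  0.0004  0.1521]  shift NOW axes [-215.9 -305.3  -51.6]  AFTER turn [-259.6 -269.   -51.7]
```

View pics/w13c.png

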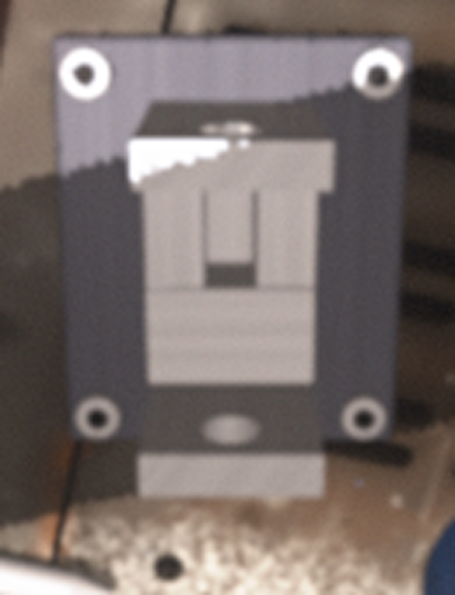

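Stack of 15+10 sits squarely (shim centred at crop u≈231, cheek at ≈231). Next the 5 mm shim B.

```bash
python3 -m creep '[[0,0,0.076,0,0,-25,0],[0,0,0.076,0,0,-25,0],[0,0,0,-29,-30,0,0],[0,0,0,-29,-30,0,0],[0,0,0,-29,-30,0,0],[0,0,0,-29,-30,0,0],[0,0,0,-29,-30,0,0],[0,0,0,-29,-30,0,0]]'
python3 -m creep '[[0,0,0,-29,-30,0,0],[0,0,0,-29,-30,0,0],[0,0,0,-28,-29,0,0],[0,0,0,0,0,30,0],[0,0,0,0,0,30,0],[0,0,0,0,0,0,0],[0,0,0,0,0,0,0]]'
python3 - <<'E'
from h import *
plan(.4361,-.1558,.15,94.4)
o,p,d=look("wrist","w14");crop("wrist",p,150,60,250,230,2.5,"w14c.png")
E
```

```text
clock: 23.35
position: [0.5165, -0.0648, 0.2071]
ee_rot: [0.68, 0.734, -0.001, -0.001]
ft_force: [0.5, -0.7, 0.2]
grip_width: 0.999
clock: 24.05
position: [0.436, -0.1557, 0.1485]
ee_rot: [0.679, 0.734, -0.0, -0.001]
ft_force: [1.1, 0.4, 0.6]
grip_width: 0.999
t 24.05 pos [ 0.436  -0.1557  0.1485] az 94.44 w 0.999 F [1.1 0.4 0.6]
 turn [-0.0015 -0.0014  0.0007]  shift NOW axes [-0.1  0.1 -1.5]  AFTER turn [-0.1  0.1 -1.5]
```

View pics/w14c.png

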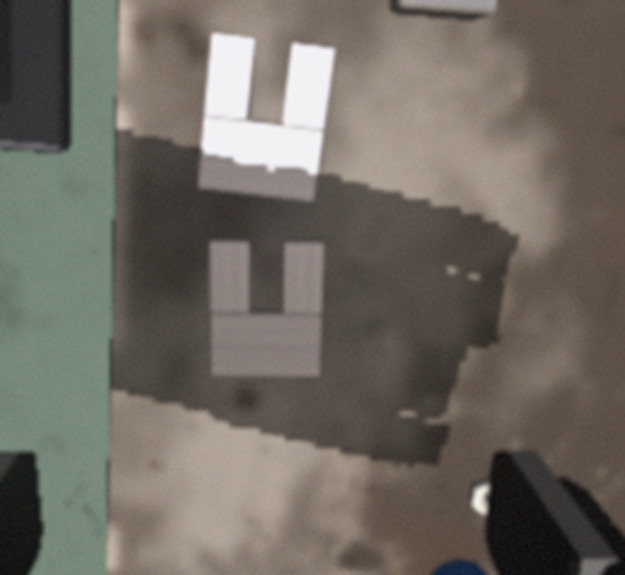

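```bash
python3 - <<'E'
from h import *
b=corners("w14",2.5,150,60,[(209,241),(325,241),(322,376),(211,376)],.005)
c=b.mean(0)/1000
plan(c[0],c[1],.0255,94.4)
corners("w14",2.5,150,60,[(210,33),(335,46),(314,200),(198,188)],.005)
E
```

```text
centre [ 436.3 -155.8]
  side 50.1 94.1
  side 40.4 4.4
  side 50.1 -85.5
  side 40.7 -175.6
t 24.1 pos [ 0.4367 -0.1558  0.1494] az 94.44 w 0.997 F [0.3 0.2 1.1]
 turn [ 0.0001 -0.0004  0.0007]  shift NOW axes [ -0.   -0.4 123.9]  AFTER turn [  0.   -0.4 123.9]
centre [430.2 -90. ]
  side 49.8 88.6
  side 40.6 -1.1
  side 50.1 -92.3
  side 39.9 178.6
```

```bash
python3 -m creep '[[0,0,0,0,0,40,0],[0,0,0,0,0,40,0],[0,0,0,0,0,25,0],[0,0,0,0,0,13,0],[0,0,0,0,0,0,0],[0,0,0,0,0,0,0],[0,0,0,0,0,0,0],[0,0,0,0,0,0,0]]'
python3 - <<'E'
from h import *
plan(.4363,-.1558,.0255,94.4)
E
```

```text
clock: 24.9
position: [0.4372, -0.1565, 0.032]
ee_rot: [0.679, 0.734, 0.0, 0.001]
ft_force: [-0.9, 0.2, 0.5]
grip_width: 1.0
t 24.9 pos [ 0.4372 -0.1565  0.032 ] az 94.41 w 1.0 F [-0.9  0.2  0.5]
 turn [0.0018 0.0014 0.0001]  shift NOW axes [ 0.7 -0.8  6.5]  AFTER turn [ 0.7 -0.8  6.5]
```

```bash
python3 -m creep '[[0,0,0,0.5,-0.5,6,0],[0,0,0,0,0,0,110],[0,0,0,0,0,0,110],[0,0,0,0,0,0,110],[0,0,0,0,0,0,110],[0,0,0,0,0,0,110],[0,0,0,0,0,0,110]]' 50
python3 - <<'E'
from h import *
plan(.4363,-.1558,.0255,94.4)
look("wrist","w15")
E
```

```text
clock: 25.6
position: [0.4359, -0.1556, 0.0248]
ee_rot: [0.679, 0.734, 0.0, 0.0]
ft_force: [-0.2, -0.2, -0.4]
grip_width: 0.569
t 25.6 pos [ 0.4359 -0.1556  0.0248] az 94.41 w 0.569 F [-0.2 -0.2 -0.4]
 turn [0.0001 0.0001 0.0002]  shift NOW axes [-0.2  0.4 -0.7]  AFTER turn [-0.2  0.4 -0.7]
```

View pics/w15.png

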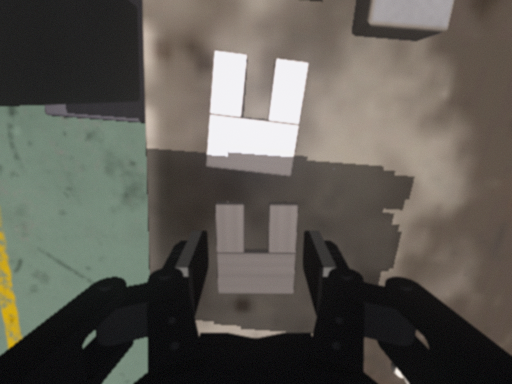

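Fingers straddle it symmetrically with no bench contact; close and lift a little.

```bash
python3 -m creep '[[0,0,0,0,0,0,255],[0,0,0,0,0,0,255],[0,0,0,0,0,0,255],[0,0,0,0,0,0,255],[0,0,0,0,0,-1,255],[0,0,0,0,0,0,255]]' 50
python3 -m creep '[[0,0,0,0,0,-20,255],[0,0,0,0,0,-40,255],[0,0,0,0,0,-50,255],[0,0,0,0,0,-50,255],[0,0,0,0,0,-30,255],[0,0,0,0,0,0,255],[0,0,0,0,0,0,255]]'
python3 - <<'E'
from h import *
plan(.6846,.1239,None,103.1)
look("wrist","w16")
E
```

```text
clock: 26.25
position: [0.4359, -0.1556, 0.0258]
ee_rot: [0.679, 0.734, 0.0, 0.0]
ft_force: [-0.2, 0.1, -1.2]
grip_width: 0.44
clock: 26.95
position: [0.4358, -0.1557, 0.2157]
ee_rot: [0.679, 0.734, -0.0, 0.0]
ft_force: [0.1, -0.2, -1.9]
grip_width: 0.442
t 26.95 pos [ 0.4358 -0.1557  0.2157] az 94.4 w 0.442 F [ 0.1 -0.2 -1.9]
 turn [ 0.0004  0.0009 -0.1519]  shift NOW axes [ 2.597e+02  2.695e+02 -1.000e-01]  AFTER turn [216.  305.7   0. ]
```

View pics/w16.png

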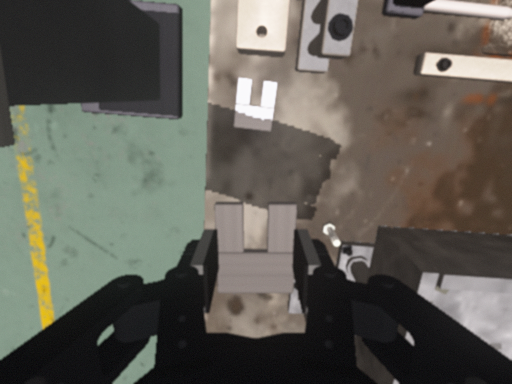

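```bash
python3 -m creep '[[0,0,0,29,30,0,255],[0,0,0,29,30,0,255],[0,0,0,29,30,0,255],[0,0,0,29,30,0,255],[0,0,0,29,30,0,255],[0,0,0,29,30,0,255],[0,0,0,29,30,0,255],[0,0,0,29,30,0,255]]'
python3 -m creep '[[0,0,0,27,29.5,0,255],[0,0,-0.076,0,0,0,255],[0,0,-0.076,0,0,20,255],[0,0,0,0,0,45,255],[0,0,0,0,0,0,255],[0,0,0,0,0,0,255],[0,0,0,0,0,0,255]]'
python3 - <<'E'
from h import *
plan(.6846,.1239,.07,103.1)
look("wrist","w17")
E
```

```text
clock: 27.8
position: [0.6575, 0.0954, 0.2129]
ee_rot: [0.679, 0.734, -0.001, -0.001]
ft_force: [1.6, -0.3, 0.2]
grip_width: 0.443
clock: 28.5
position: [0.6851, 0.1238, 0.1524]
ee_rot: [0.622, 0.783, 0.001, 0.0]
ft_force: [0.4, 0.5, 0.7]
grip_width: 0.442
t 28.5 pos [0.6851 0.1238 0.1524] az 103.11 w 0.442 F [0.4 0.5 0.7]
 turn [ 0.0015 -0.0003  0.0002]  shift NOW axes [ 0.2 -0.6 82.4]  AFTER turn [ 0.2 -0.5 82.4]
```

View pics/w17.png

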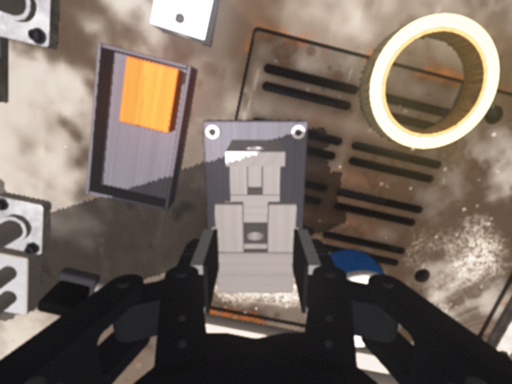

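```bash
python3 -m creep '[[0,0,0,0,0,35,255],[0,0,0,0,0,30,255],[0,0,0,0,0,15,255],[0,0,0,0,0,0,255],[0,0,0,0,0,0,255],[0,0,0,0,0,0,255],[0,0,0,0,0,0,255],[0,0,0,0,0,0,255]]'
python3 - <<'E'
from h import *
plan(.6846,.1239,.063,103.1)
E
```

```text
clock: 29.35
position: [0.685, 0.1235, 0.0718]
ee_rot: [0.622, 0.783, 0.0, 0.001]
ft_force: [-0.2, 0.2, -0.2]
grip_width: 0.44
t 29.35 pos [0.685  0.1235 0.0718] az 103.12 w 0.44 F [-0.2  0.2 -0.2]
 turn [0.0014 0.0002 0.0003]  shift NOW axes [ 0.5 -0.4  8.8]  AFTER turn [ 0.5 -0.3  8.8]
```

```bash
python3 -m creep '[[0,0,0,0.5,0,6.5,255],[0,0,0,0,0,0,255],[0,0,0,0,0,0,255],[0,0,0,0,0,0,255],[0,0,0,0,0,0,255]]'
python3 - <<'E'
from h import *
plan(.6846,.1239,.063,103.1)
E
```

```text
clock: 29.85
position: [0.6845, 0.1239, 0.0642]
ee_rot: [0.622, 0.783, -0.0, 0.0]
ft_force: [-0.4, 0.8, -0.4]
grip_width: 0.443
t 29.85 pos [0.6845 0.1239 0.0642] az 103.12 w 0.443 F [-0.4  0.8 -0.4]
 turn [-0.0001  0.0001  0.0004]  shift NOW axes [0.  0.1 1.2]  AFTER turn [0.  0.1 1.2]
```

Release, retreat, and go on towards the eye block.

```bash
python3 -m creep '[[0,0,0,0,0,1.4,255],[0,0,0,0,0,0,255],[0,0,0,0,0,0,80],[0,0,0,0,0,0,40],[0,0,0,0,0,0,0],[0,0,0,0,0,0,0]]'
python3 -m creep '[[0,0,0,0,0,-40,0],[0,0,0,0,0,-50,0],[0,0,0,0,0,-10,0],[0,0,0,0,0,0,0],[0,0,0,0,0,0,0]]'
python3 - <<'E'
from h import *
plan(.605,.25,.16,87)
o,p,d=look("wrist","w18");crop("wrist",p,190,110,130,170,3.5,"w18c.png")
E
```

```text
clock: 30.45
position: [0.6845, 0.1239, 0.0627]
ee_rot: [0.622, 0.783, -0.0, 0.0]
ft_force: [0.9, -0.2, -0.2]
grip_width: 0.998
clock: 30.95
position: [0.6841, 0.1235, 0.1618]
ee_rot: [0.622, 0.783, -0.001, -0.0]
ft_force: [-0.6, 0.3, -0.3]
grip_width: 1.002
t 30.95 pos [0.6841 0.1235 0.1618] az 103.12 w 1.002 F [-0.6  0.3 -0.3]
 turn [-0.001   0.0006  0.2813]  shift NOW axes [141.1 -48.4   1.8]  AFTER turn [122.1 -85.6   1.8]
```

View pics/w18c.png

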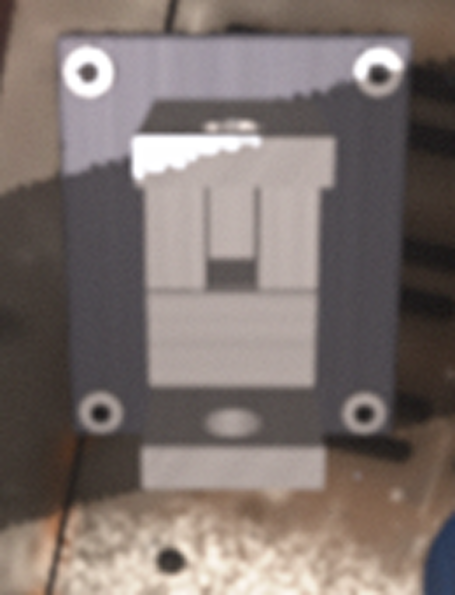

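```bash
python3 -m creep '[[0,0,0.14,0,0,0,0],[0,0,0.141,0,0,0,0],[0,0,0,25,-29,0,0],[0,0,0,25,-29,0,0],[0,0,0,25,-28,0,0],[0,0,0,0,0,0,0],[0,0,0,0,0,0,0],[0,0,0,0,0,0,0]]'
python3 - <<'E'
from h import *
plan(.605,.25,.15,87)
look("wrist","w19")
E
```

```text
clock: 31.8
position: [0.6029, 0.2018, 0.1617]
ee_rot: [0.726, 0.688, -0.001, -0.0]
ft_force: [0.4, -1.2, 0.3]
grip_width: 1.0
t 31.8 pos [0.6029 0.2018 0.1617] az 86.94 w 1.0 F [ 0.4 -1.2  0.3]
 turn [-0.0011  0.0011 -0.0011]  shift NOW axes [48.2 -0.5 11.7]  AFTER turn [48.2 -0.4 11.7]
```

View pics/w19.png

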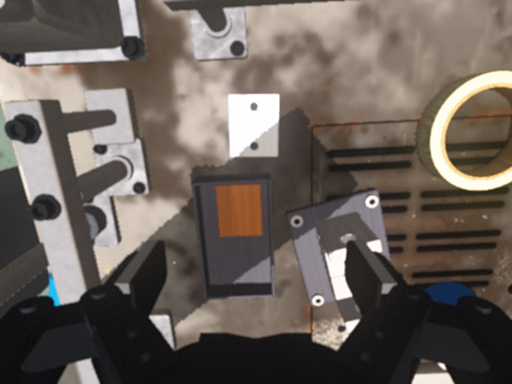

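```bash
python3 -m creep '[[0,0,0,24,0,0,0],[0,0,0,24,0,0,0],[0,0,0,0,0,0,0],[0,0,0,0,0,0,0],[0,0,0,0,0,0,0]]'
python3 - <<'E'
from h import *
o,p,d=look("wrist","w20");plan(.605,.25,.15,87);crop("wrist",p,150,60,250,230,2.5,"w20c.png")
C=cloud("wrist",d,o);
p=look("scene","s2")[1];crop("scene",p,215,150,120,100,6,"s2c.png")
E
```

```text
clock: 32.35
position: [0.6056, 0.2495, 0.1624]
ee_rot: [0.726, 0.688, -0.0, 0.0]
ft_force: [0.8, -1.1, -1.1]
grip_width: 1.002
t 32.4 pos [0.6056 0.2495 0.1625] az 86.91 w 1.002 F [ 0.2  0.1 -0.2]
 turn [-0.0001  0.0009 -0.0016]  shift NOW axes [ 0.4 -0.6 12.5]  AFTER turn [ 0.4 -0.6 12.5]
```

View pics/w20c.png

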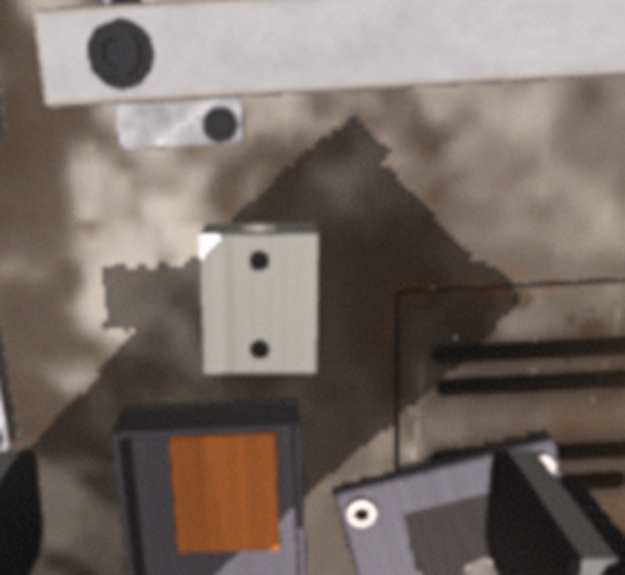

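View pics/s2c.png

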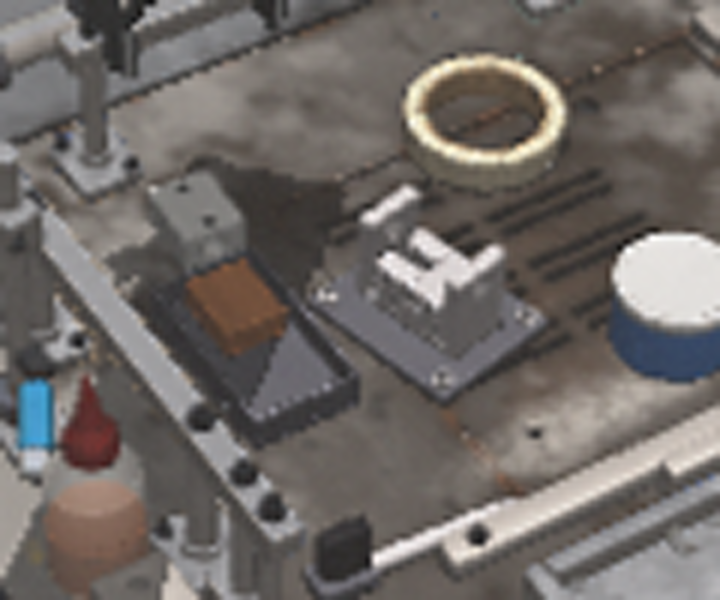

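```bash
python3 - <<'E'
from h import *
b=corners("w20",2.5,150,60,[(202.5,234),(319,232.5),(317,374),(204,374)],.025)
c=b.mean(0)/1000
plan(c[0],c[1],.036,87)
E
```

```text
centre [604.  252.5]
  side 50.6 86.2
  side 39.5 -2.3
  side 51.1 -92.7
  side 40.5 176.9
t 32.45 pos [0.6056 0.2497 0.1627] az 86.91 w 0.999 F [-0.   0.4 -0.1]
 turn [ 0.0001  0.0007 -0.0015]  shift NOW axes [  2.8  -1.8 126.7]  AFTER turn [  2.7  -1.8 126.7]
```

```bash
python3 -m creep '[[0,0,0,3,-2,45,0],[0,0,0,0,0,45,0],[0,0,0,0,0,25,0],[0,0,0,0,0,10,0],[0,0,0,0,0,0,0],[0,0,0,0,0,0,0],[0,0,0,0,0,0,0],[0,0,0,0,0,0,0]]'
python3 - <<'E'
from h import *
plan(.604,.2525,.032,87)
E
```

```text
clock: 33.25
position: [0.604, 0.2546, 0.0394]
ee_rot: [0.725, 0.688, 0.001, 0.001]
ft_force: [-0.1, 0.7, 0.6]
grip_width: 1.0
t 33.25 pos [0.604  0.2546 0.0394] az 87.01 w 1.0 F [-0.1  0.7  0.6]
 turn [ 0.0022 -0.0007  0.0002]  shift NOW axes [-2.1  0.1  7.4]  AFTER turn [-2.1  0.1  7.4]
```

```bash
python3 -m creep '[[0,0,0,-1.5,0,6,0],[0,0,0,0,0,0,255],[0,0,0,0,0,0,255],[0,0,0,0,0,0,255],[0,0,0,0,0,0,255],[0,0,0,0,0,0,255],[0,0,0,0,0,0,255],[0,0,0,0,0,0,255]]' 50
python3 - <<'E'
from h import *
plan()
E
python3 -m creep '[[0,0,0,0,0,-20,255],[0,0,0,0,0,-40,255],[0,0,0,0,0,-40,255],[0,0,0,0,0,-40,255],[0,0,0,0,0,0,255],[0,0,0,0,0,0,255],[0,0,0,0,0,0,255]]'
python3 - <<'E'
from h import *
plan(.6846,.1239,None,103.1)
look("wrist","w21")
E
```

```text
clock: 34.05
position: [0.6033, 0.253, 0.0322]
ee_rot: [0.725, 0.689, 0.0, 0.0]
ft_force: [0.3, 0.4, 5.0]
grip_width: 0.456
t 34.05 pos [0.6033 0.253  0.0322] az 87.02 w 0.456 F [0.3 0.4 5. ]
 turn [ 0.0007 -0.0003 -0.    ]  shift NOW axes [0. 0. 0.]  AFTER turn [0. 0. 0.]
clock: 34.75
position: [0.6023, 0.252, 0.1697]
ee_rot: [0.725, 0.688, -0.002, -0.0]
ft_force: [-0.4, -0.7, -2.9]
grip_width: 0.454
t 34.75 pos [0.6023 0.252  0.1697] az 87.02 w 0.454 F [-0.4 -0.7 -2.9]
 turn [-0.0029  0.0013 -0.2807]  shift NOW axes [-123.7   88.9   -0. ]  AFTER turn [-143.4   51.1    0. ]
```

View pics/w21.png

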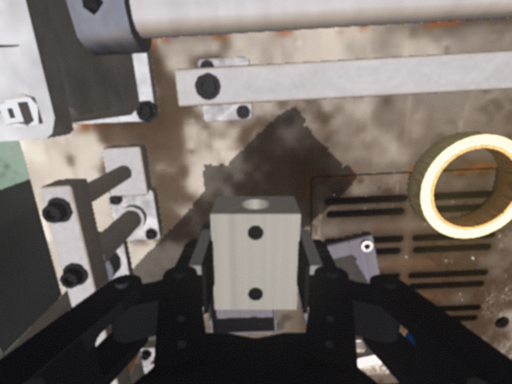

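```bash
python3 -m creep '[[0,0,-0.14,0,0,0,255],[0,0,-0.141,0,0,0,255],[0,0,0,-36,13,0,255],[0,0,0,-36,13,0,255],[0,0,0,-36,13,0,255],[0,0,0,-35,13,0,255],[0,0,0,0,0,0,255],[0,0,0,0,0,0,255]]'
python3 -m creep '[[0,0,0,0,0,30,255],[0,0,0,0,0,30,255],[0,0,0,0,0,10,255],[0,0,0,0,0,0,255],[0,0,0,0,0,0,255],[0,0,0,0,0,0,255],[0,0,0,0,0,0,255],[0,0,0,0,0,0,255]]'
python3 - <<'E'
from h import *
plan(.6846,.1239,.0752,103.1)
look("wrist","w22")
E
```

```text
clock: 35.6
position: [0.6859, 0.124, 0.1698]
ee_rot: [0.622, 0.783, -0.001, -0.001]
ft_force: [-0.2, 1.4, -3.7]
grip_width: 0.455
clock: 36.4
position: [0.6866, 0.1254, 0.1028]
ee_rot: [0.622, 0.783, 0.0, 0.0]
ft_force: [-0.3, -0.1, -2.5]
grip_width: 0.456
t 36.4 pos [0.6866 0.1254 0.1028] az 103.11 w 0.456 F [-0.3 -0.1 -2.5]
 turn [0.0013 0.0002 0.0002]  shift NOW axes [-1.  -2.3 27.6]  AFTER turn [-1.  -2.3 27.6]
```

View pics/w22.png

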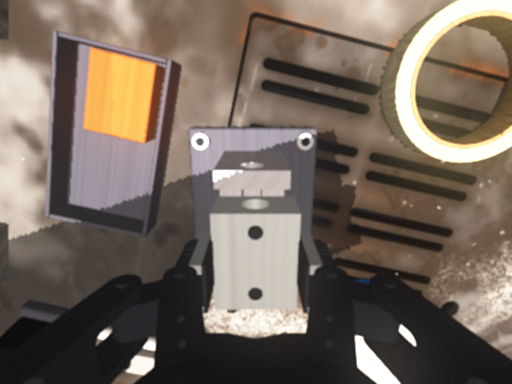

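```bash
python3 -m creep '[[0,0,0,-1,-2.2,14,255],[0,0,0,0,0,8,255],[0,0,0,0,0,0,255],[0,0,0,0,0,0,255],[0,0,0,0,0,0,255],[0,0,0,0,0,0,255],[0,0,0,0,0,0,255]]'
python3 - <<'E'
from h import *
plan(.6846,.1239,.0752,103.1)
E
```

```text
clock: 37.15
position: [0.6845, 0.1239, 0.0802]
ee_rot: [0.622, 0.783, 0.0, 0.0]
ft_force: [-0.1, 0.6, -2.7]
grip_width: 0.456
t 37.15 pos [0.6845 0.1239 0.0802] az 103.12 w 0.456 F [-0.1  0.6 -2.7]
 turn [0.0006 0.0001 0.0003]  shift NOW axes [-0.   0.1  5. ]  AFTER turn [-0.   0.1  5. ]
```

```bash
python3 -m creep '[[0,0,0,0,0,3,255],[0,0,0,0,0,2,255],[0,0,0,0,0,0,255],[0,0,0,0,0,0,255]]'
python3 -m creep '[[0,0,0,0,0,0,255],[0,0,0,0,0,0,80],[0,0,0,0,0,0,40],[0,0,0,0,0,0,0],[0,0,0,0,0,0,0],[0,0,0,0,0,0,0]]'
python3 -m creep '[[0,0,0,0,0,-40,0],[0,0,0,0,0,-40,0],[0,0,0,0,0,-5,0],[0,0,0,0,0,0,0],[0,0,0,0,0,0,0],[0,0,0,0,0,0,0]]'
python3 - <<'E'
from h import *
plan(.57,.008,.25,0)
o,p,d=look("wrist","w23");crop("wrist",p,190,110,130,170,3.5,"w23c.png")
look("top","t2")
E
```

```text
clock: 37.55
position: [0.6843, 0.1238, 0.0752]
ee_rot: [0.622, 0.783, 0.0, 0.0]
ft_force: [-1.6, -1.0, 3.4]
grip_width: 0.449
clock: 38.15
position: [0.6843, 0.1239, 0.0748]
ee_rot: [0.622, 0.783, 0.0, 0.0]
ft_force: [-0.4, 0.3, -0.5]
grip_width: 0.997
clock: 38.75
position: [0.6836, 0.1235, 0.1582]
ee_rot: [0.622, 0.783, -0.001, -0.001]
ft_force: [-0.2, 0.3, -0.6]
grip_width: 1.001
t 38.75 pos [0.6836 0.1235 0.1582] az 103.12 w 1.001 F [-0.2  0.3 -0.6]
 turn [-1.5000e-03  2.1000e-03  1.7998e+00]  shift NOW axes [ -86.7 -137.1  -91.5]  AFTER turn [-113.6  115.5  -91.8]
```

View pics/w23c.png

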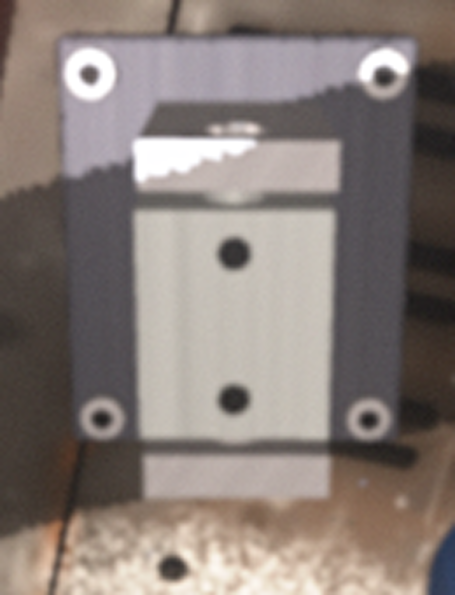

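View pics/t2.png

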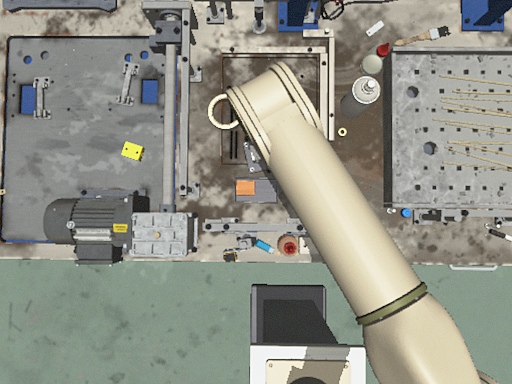

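```bash
python3 -m creep '[[0,0,0,0,0,-45,0],[0,0,0,0,0,-45,0],[0,0,0,-29,-45,0,0],[0,0,0,-29,-45,0,0],[0,0,0,-29,-46,0,0],[0,0,0.13,0,0,0,0],[0,0,0.13,0,0,0,0],[0,0,0.13,0,0,0,0]]'
python3 -m creep '[[0,0,0.13,0,0,0,0],[0,0,0.13,0,0,0,0],[0,0,0.13,0,0,0,0],[0,0,0.13,0,0,0,0],[0,0,0.13,0,0,0,0],[0,0,0.13,0,0,0,0],[0,0,0.13,0,0,0,0],[0,0,0.13,0,0,0,0]]'
python3 -m creep '[[0,0,0.13,0,0,0,0],[0,0,0.13,0,0,0,0],[0,0,0.11,0,0,0,0],[0,0,0,0,0,0,0],[0,0,0,0,0,0,0],[0,0,0,0,0,0,0]]'
python3 - <<'E'
from h import *
plan(.57,.008,.25,0)
o,p,d=look("wrist","w24");print(o["joint_pos"].round(2))
E
```

```text
clock: 39.65
position: [0.5792, 0.0156, 0.2495]
ee_rot: [0.764, 0.645, -0.0, 0.0]
ft_force: [-0.6, 0.3, -0.6]
grip_width: 0.999
clock: 40.45
position: [0.5793, 0.0165, 0.2493]
ee_rot: [0.983, 0.181, -0.0, -0.0]
ft_force: [-0.3, 0.1, 0.1]
grip_width: 0.997
clock: 41.05
position: [0.5795, 0.0165, 0.2496]
ee_rot: [1.0, 0.001, -0.0, 0.0]
ft_force: [-0.4, -0.4, 0.2]
grip_width: 1.001
t 41.05 pos [0.5795 0.0165 0.2496] az 0.14 w 1.001 F [-0.4 -0.4  0.2]
 turn [0.     0.0004 0.0025]  shift NOW axes [-9.5  8.4 -0.4]  AFTER turn [-9.5  8.5 -0.4]
[ 0.38  0.29 -0.59  1.57  0.17  1.33 -1.8 ]
```

View pics/w24.png

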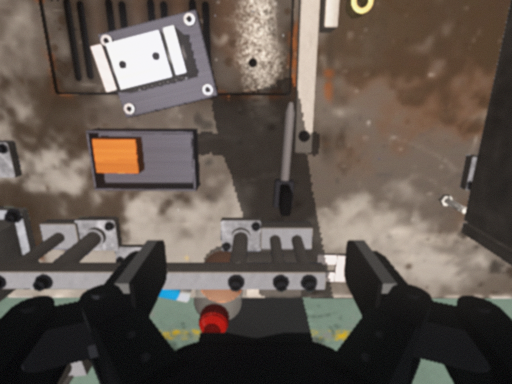

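```bash
python3 - <<'E'
from h import *
o,p,d=load("w24");crop("wrist",p,220,85,130,150,4,"w24c.png")
for uv,z in [((291,104),.006),((287,180),.006),((285,198),.046),((299,150),.02),((303,155),.02)]: print(ray("wrist",uv,z,o).round(4))
C=cloud("wrist",d,o);print(C[195:200,283:288,2].round(3))
E
```

```text
[ 0.6442 -0.0235  0.006 ]
[ 0.554  -0.0219  0.006 ]
[ 0.544 -0.016  0.046]
[ 0.5935 -0.033   0.02  ]
[ 0.5877 -0.0379  0.02  ]
[[0.045 0.046 0.047 0.046 0.046]
 [0.046 0.047 0.047 0.046 0.046]
 [0.045 0.046 0.046 0.045 0.046]
 [0.045 0.047 0.045 0.045 0.046]
 [0.045 0.045 0.046 0.047 0.045]]
```

View pics/w24c.png

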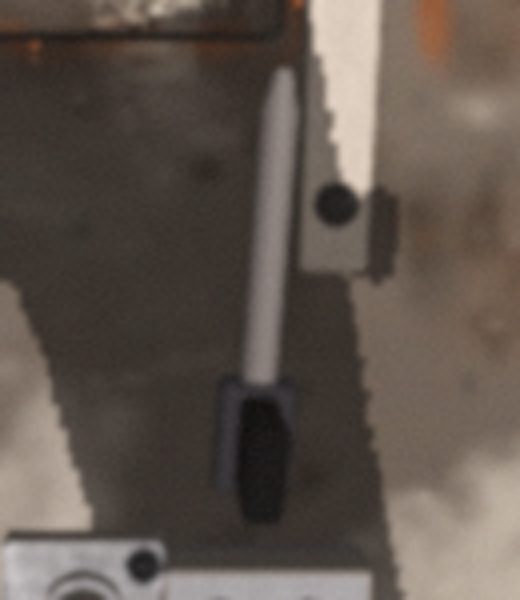

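```bash
python3 -m creep '[[0,0,0,-20,20,30,0],[0,0,0,-10,20,40,0],[0,0,0,0,0,35,0],[0,0,0,0,0,0,0],[0,0,0,0,0,0,0],[0,0,0,0,0,0,0],[0,0,0,0,0,0,0]]'
python3 - <<'E'
from h import *
plan(.545,-.022,.05,0)
o,p,d=look("wrist","w25");crop("wrist",p,190,60,140,220,3,"w25c.png")
E
```

```text
clock: 41.8
position: [0.5508, -0.023, 0.1468]
ee_rot: [1.0, 0.0, 0.001, 0.0]
ft_force: [0.2, 0.4, 0.2]
grip_width: 1.002
t 41.8 pos [ 0.5508 -0.023   0.1468] az 0.05 w 1.002 F [0.2 0.4 0.2]
 turn [ 0.0001 -0.003   0.0008]  shift NOW axes [-6.1 -1.  96.8]  AFTER turn [-5.8 -1.  96.8]
```

View pics/w25c.png

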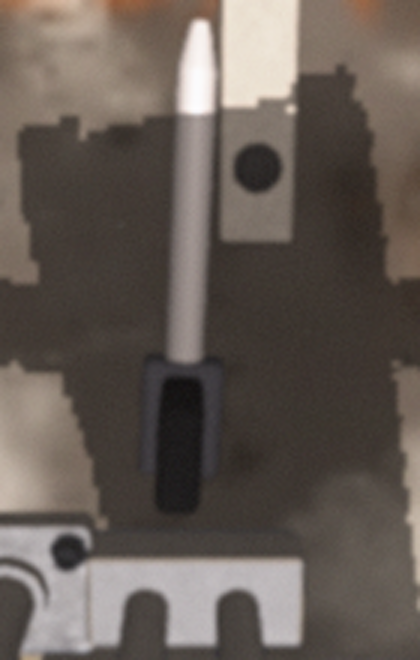

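View pics/w25.png

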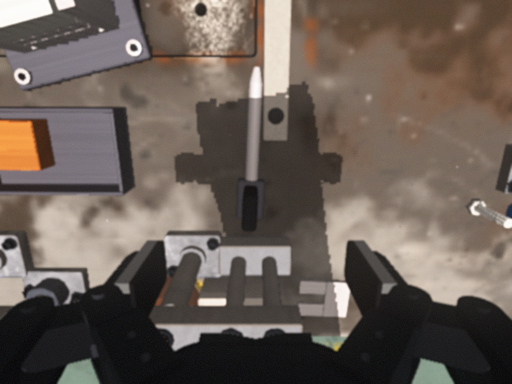

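```bash
python3 - <<'E'
from h import *
o,p,d=load("w25")
f=lambda x,y,z: ray("wrist",((x+.5)/3-.5+190,(y+.5)/3-.5+60),z,o).round(4)[:2]
print("tip",f(201,20,.006),"base",f(185,362,.006))
print("head front",f(146,362,.012),f(222,362,.012),"back",f(139,470,.012),f(212,470,.012))
print("tab top back",f(156,512,.046),f(199,512,.046))
print("tab foot front",f(164,378,.012),f(204,378,.012))
C=cloud("wrist",d,o)
m=(C[...,2]>.04)&(C[...,2]<.052)&(abs(C[...,0]-.54)<.04)&(abs(C[...,1]+.02)<.03)
q=C[m];print(len(q),q.min(0),q.max(0),q.mean(0))
r=(C[...,2]>.09)&(C[...,2]<.13)&(C[...,0]>.4)&(C[...,1]<.03)&(C[...,1]>-.1);q=C[r];print("rail",len(q),q.min(0),q.max(0))
E
```

```text
tip [ 0.6468 -0.0232] base [ 0.5532 -0.0187]
head front [ 0.5548 -0.0076] [ 0.5548 -0.0294] back [ 0.5216 -0.005 ] [ 0.5216 -0.0267]
tab top back [ 0.5234 -0.0115] [ 0.5234 -0.0227]
tab foot front [ 0.55   -0.0127] [ 0.55   -0.0242]
560 [ 0.52284866 -0.02349457  0.04019641] [ 0.55271522 -0.01171472  0.04781504] [ 0.53876712 -0.01767925  0.04540852]
rail 4045 [ 0.471931   -0.05134144  0.09000166] [0.49290885 0.02997433 0.11468308]
```

```bash
python3 -m creep '[[0,0,0.052,0,0,0,0],[0,0,0,0,0,0,0],[0,0,0,0,0,0,0]]'
python3 - <<'E'
from h import *
plan(.543,-.0182,.042,-3)
E
```

```text
clock: 42.15
position: [0.5499, -0.0234, 0.1454]
ee_rot: [1.0, -0.025, 0.0, 0.0]
ft_force: [1.2, -0.2, 0.3]
grip_width: 0.999
t 42.15 pos [ 0.5499 -0.0234  0.1454] az -2.9 w 0.999 F [ 1.2 -0.2  0.3]
 turn [ 0.0002 -0.0009  0.0018]  shift NOW axes [ -7.2  -4.9 103.4]  AFTER turn [ -7.1  -4.9 103.4]
```

```bash
python3 -m creep '[[0,0,0,-7,-5,15,0],[0,0,0,0,0,20,0],[0,0,0,0,0,10,0],[0,0,0,0,0,0,0],[0,0,0,0,0,0,0],[0,0,0,0,0,0,0]]'
python3 - <<'E'
from h import *
plan(.543,-.0182,.042,-3)
E
python3 -m creep '[[0,0,0,0,0,20,0],[0,0,0,0,0,20,0],[0,0,0,0,0,8,0],[0,0,0,0,0,0,0],[0,0,0,0,0,0,0],[0,0,0,0,0,0,0]]'
python3 - <<'E'
from h import *
plan(.543,-.0182,.042,-3)
look("wrist","w26")
E
```

```text
clock: 42.75
position: [0.5435, -0.0182, 0.1008]
ee_rot: [1.0, -0.026, 0.001, 0.0]
ft_force: [-0.6, -0.1, 0.5]
grip_width: 0.998
t 42.75 pos [ 0.5435 -0.0182  0.1008] az -2.99 w 0.998 F [-0.6 -0.1  0.5]
 turn [ 0.     -0.0014  0.0002]  shift NOW axes [-0.6  0.  58.8]  AFTER turn [-0.5  0.  58.8]
clock: 43.35
position: [0.5436, -0.0182, 0.053]
ee_rot: [1.0, -0.026, 0.001, 0.0]
ft_force: [-0.6, 0.5, 0.5]
grip_width: 1.0
t 43.35 pos [ 0.5436 -0.0182  0.053 ] az -2.99 w 1.0 F [-0.6  0.5  0.5]
 turn [ 0.0001 -0.0017  0.0001]  shift NOW axes [-0.6  0.  11. ]  AFTER turn [-0.6  0.  11. ]
```

View pics/w26.png

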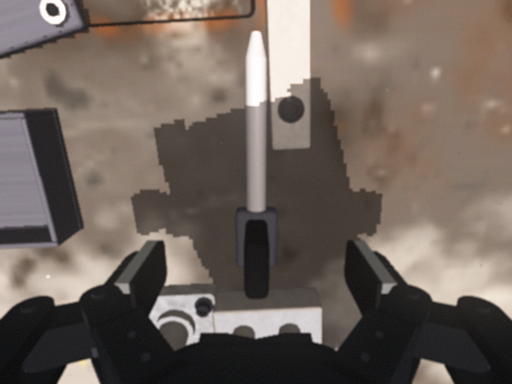

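```bash
python3 -m creep '[[0,0,0,0,0,6,0],[0,0,0,0,0,5,0],[0,0,0,0,0,0,0],[0,0,0,0,0,0,120],[0,0,0,0,0,0,255],[0,0,0,0,0,0,255],[0,0,0,0,0,0,255],[0,0,0,0,0,0,255]]' 50
python3 -m creep '[[0,0,0,0,0,0,255],[0,0,0,0,0,0,255],[0,0,0,0,0,0,255],[0,0,0,0,0,0,255]]'
python3 - <<'E'
from h import *
plan()
E
```

```text
clock: 44.2
position: [0.5429, -0.0182, 0.0409]
ee_rot: [1.0, -0.026, 0.0, 0.0]
ft_force: [0.3, -0.1, 1.0]
grip_width: 0.139
clock: 44.6
position: [0.5429, -0.0182, 0.041]
ee_rot: [1.0, -0.026, 0.0, 0.0]
ft_force: [-0.2, 0.4, 3.2]
grip_width: 0.132
t 44.6 pos [ 0.5429 -0.0182  0.041 ] az -2.99 w 0.132 F [-0.2  0.4  3.2]
 turn [ 0.0001 -0.0002 -0.    ]  shift NOW axes [0. 0. 0.]  AFTER turn [0. 0. 0.]
```

```bash
python3 -m creep '[[0,0,0,0,0,-15,255],[0,0,0,0,0,-30,255],[0,0,0,0,0,-40,255],[0,0,0,0,0,-40,255],[0,0,0,0,0,-25,255],[0,0,0,0,0,0,255],[0,0,0,0,0,0,255],[0,0,0,0,0,0,255]]'
python3 - <<'E'
from h import *
plan()
o,p,d=look("wrist","w27");crop("wrist",p,190,60,140,220,3,"w27c.png")
C=cloud("wrist",d,o);print(C[100:240:10,256].round(3))
E
```

```text
clock: 45.4
position: [0.5421, -0.0183, 0.1899]
ee_rot: [1.0, -0.026, -0.001, 0.0]
ft_force: [1.1, 0.3, -1.2]
grip_width: 0.131
t 45.4 pos [ 0.5421 -0.0183  0.1899] az -2.99 w 0.131 F [ 1.1  0.3 -1.2]
 turn [0.0001 0.0018 0.    ]  shift NOW axes [0. 0. 0.]  AFTER turn [0. 0. 0.]
[[ 0.613 -0.021  0.16 ]
 [ 0.608 -0.021  0.16 ]
 [ 0.604 -0.021  0.16 ]
 [ 0.599 -0.021  0.16 ]
 [ 0.594 -0.02   0.161]
 [ 0.589 -0.02   0.16 ]
 [ 0.584 -0.02   0.16 ]
 [ 0.579 -0.02   0.16 ]
 [ 0.574 -0.019  0.16 ]
 [ 0.569 -0.019  0.16 ]
 [ 0.564 -0.019  0.16 ]
 [ 0.558 -0.019  0.16 ]
 [ 0.552 -0.018  0.16 ]
 [ 0.551 -0.018  0.169]]
```

View pics/w27c.png

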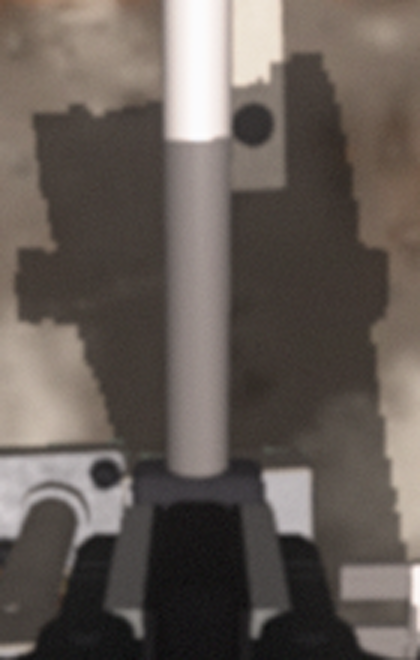

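```bash
python3 -m creep '[[0,0,-0.12,0,0,0,255],[0,0,-0.12,0,0,0,255],[0,0,-0.12,0,0,0,255],[0,0,-0.12,0,0,0,255],[0,0,-0.12,0,0,0,255],[0,0,-0.12,0,0,0,255],[0,0,-0.12,0,0,0,255],[0,0,-0.12,0,0,0,255]]'
python3 -m creep '[[0,0,-0.12,0,0,0,255],[0,0,-0.12,0,0,0,255],[0,0,-0.12,0,0,0,255],[0,0,-0.12,0,0,0,255],[0,0,-0.12,0,0,0,255],[0,0,-0.12,0,0,0,255],[0,0,-0.12,0,0,0,255],[0,0,-0.052,0,0,0,255]]'
python3 - <<'E'
from h import *
plan(.7213,-.0339,.19,103.1)
E
```

```text
clock: 46.25
position: [0.5422, -0.0181, 0.1897]
ee_rot: [0.898, 0.441, -0.001, -0.001]
ft_force: [0.6, -0.3, -0.6]
grip_width: 0.135
clock: 47.05
position: [0.5423, -0.0182, 0.1897]
ee_rot: [0.62, 0.785, -0.0, -0.001]
ft_force: [0.7, 0.6, -0.6]
grip_width: 0.129
t 47.05 pos [ 0.5423 -0.0182  0.1897] az 103.39 w 0.129 F [ 0.7  0.6 -0.6]
 turn [-0.0017 -0.001   0.0051]  shift NOW axes [-56.8 170.5  -0.6]  AFTER turn [-55.9 170.8  -0.3]
```

```bash
python3 -m creep '[[0,0,0.005,-11,34,0,255],[0,0,0,-11,34,0,255],[0,0,0,-11,34,0,255],[0,0,0,-11,34,0,255],[0,0,0,-12,35,0,255],[0,0,0,0,0,0,255],[0,0,0,0,0,0,255],[0,0,0,0,0,0,255]]'
python3 -m creep '[[0,0,0,0,0,30,255],[0,0,0,0,0,30,255],[0,0,0,0,0,25,255],[0,0,0,0,0,10,255],[0,0,0,0,0,0,255],[0,0,0,0,0,0,255],[0,0,0,0,0,0,255],[0,0,0,0,0,0,255]]'
python3 - <<'E'
from h import *
plan(.7213,-.0339,.0902,103.1)
o,p,d=look("wrist","w28");plan(.7213,-.0339,.0902,103.1)
C=cloud("wrist",d,o);print([C[v,256].round(4) for v in (150,190,220)])
E
```

```text
clock: 47.85
position: [0.7212, -0.0342, 0.1903]
ee_rot: [0.623, 0.782, -0.0, -0.001]
ft_force: [0.4, 0.2, -1.0]
grip_width: 0.133
clock: 48.65
position: [0.7226, -0.0346, 0.0974]
ee_rot: [0.624, 0.782, 0.001, 0.001]
ft_force: [0.6, 0.7, -0.1]
grip_width: 0.128
t 48.65 pos [ 0.7226 -0.0346  0.0974] az 102.83 w 0.128 F [ 0.6  0.7 -0.1]
 turn [ 0.002   0.0006 -0.0047]  shift NOW axes [ 1.  -1.2  7.2]  AFTER turn [ 1.  -1.1  7.2]
t 48.7 pos [ 0.7225 -0.0346  0.097 ] az 102.83 w 0.131 F [ 0.3 -0.5 -0.3]
 turn [ 0.0015  0.0005 -0.0046]  shift NOW axes [ 0.9 -1.   6.8]  AFTER turn [ 0.9 -1.   6.8]
[array([0.7115, 0.0136, 0.0678]), array([ 0.7161, -0.0064,  0.0673]), array([ 0.7196, -0.022 ,  0.0685])]
```

View pics/w28.png

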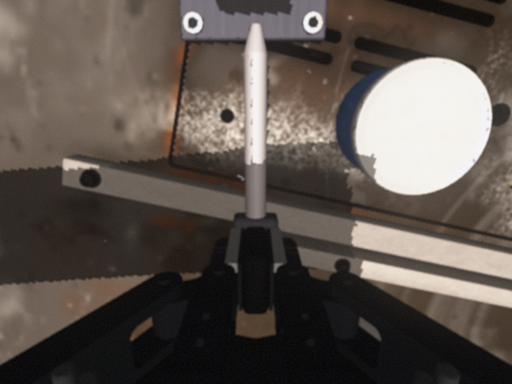

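```bash
python3 -m creep '[[0,0,-0.0045,1,-1,6,255],[0,0,0,0,0,0,255],[0,0,0,0,0,0,255],[0,0,0,0,0,0,255],[0,0,0,0,0,0,255],[0,0,0,0,0,0,255]]'
python3 - <<'E'
from h import *
plan(.7213,-.0339,.0899,103.1)
o,p,d=look("wrist","w29");crop("wrist",p,170,0,170,240,2.5,"w29c.png")
E
```

```text
clock: 49.3
position: [0.7209, -0.0339, 0.0899]
ee_rot: [0.622, 0.783, 0.0, 0.0]
ft_force: [-0.0, -0.4, -0.5]
grip_width: 0.131
t 49.3 pos [ 0.7209 -0.0339  0.0899] az 103.09 w 0.131 F [-0.  -0.4 -0.5]
 turn [ 0.0002  0.0001 -0.0002]  shift NOW axes [-0.1  0.4  0. ]  AFTER turn [-0.1  0.4  0. ]
```

View pics/w29c.png

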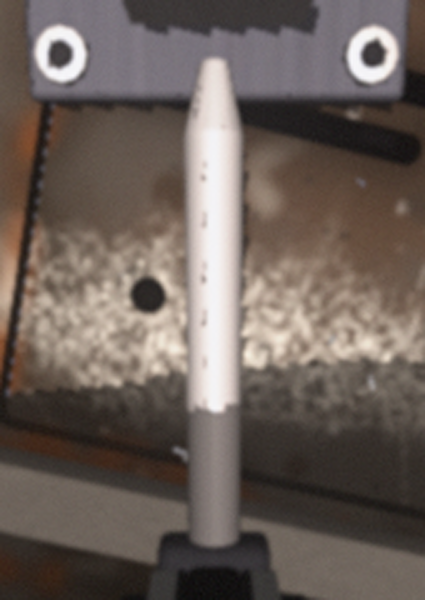

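```bash
python3 -m creep '[[0,0,0,10,0.5,0,255],[0,0,0,8,0,0,255],[0,0,0,5,0,0,255],[0,0,0,5,0,0,255],[0,0,0,0,0,0,255],[0,0,0,0,0,0,255],[0,0,0,0,0,0,255]]'
python3 - <<'E'
from h import *
plan(.6846+.2267*.134,.1239-.974*.134,.0899,103.1)
o,p,d=look("wrist","w30");crop("wrist",p,170,0,170,240,2.5,"w30c.png")
E
```

```text
clock: 50.05
position: [0.715, -0.0071, 0.0898]
ee_rot: [0.622, 0.783, -0.0, 0.0]
ft_force: [-0.5, -0.3, -0.2]
grip_width: 0.134
t 50.05 pos [ 0.715  -0.0071  0.0898] az 103.06 w 0.134 F [-0.5 -0.3 -0.2]
 turn [-0.0001  0.0004 -0.0008]  shift NOW axes [ 0.5  0.1 -0.1]  AFTER turn [ 0.5  0.1 -0.1]
```

View pics/w30c.png

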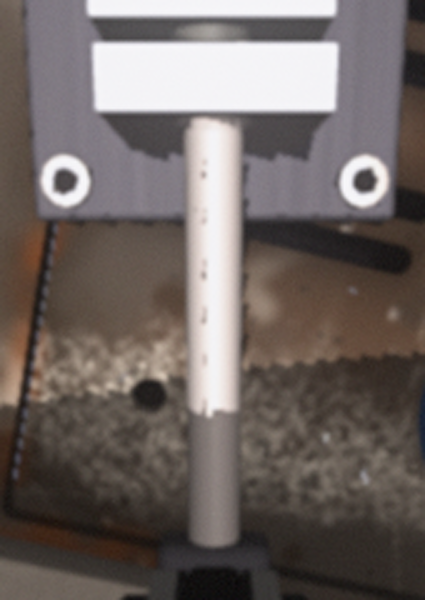

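```bash
python3 -m creep '[[0,0,0,5,0,0,255],[0,0,0,5,0,0,255],[0,0,0,5,0,0,255],[0,0,0,5,0,0,255],[0,0,0,5,0,0,255],[0,0,0,0,0,0,255]]'
python3 -m creep '[[0,0,0,5,0,0,255],[0,0,0,5,0,0,255],[0,0,0,5,0,0,255],[0,0,0,5,0,0,255],[0,0,0,0,0,0,255]]'
python3 - <<'E'
from h import *
plan(.6846+.2267*.0503,.1239-.974*.0503,.0899,103.1)
E
```

```text
clock: 50.7
position: [0.7091, 0.0192, 0.09]
ee_rot: [0.621, 0.784, 0.0, -0.0]
ft_force: [-0.8, -0.8, -1.5]
grip_width: 0.134
clock: 51.2
position: [0.7045, 0.0387, 0.09]
ee_rot: [0.621, 0.784, 0.0, -0.0]
ft_force: [-0.6, 0.4, -0.3]
grip_width: 0.126
t 51.2 pos [0.7045 0.0387 0.09  ] az 103.17 w 0.126 F [-0.6  0.4 -0.3]
 turn [ 0.0001 -0.0005  0.0013]  shift NOW axes [37.2 -0.   0.1]  AFTER turn [37.2 -0.1  0.1]
```

```bash
python3 -m creep '[[0,0,0,5,0,0,255],[0,0,0,5,0,0,255],[0,0,0,5,0,0,255],[0,0,0,5,0,0,255],[0,0,0,5,0,0,255],[0,0,0,4,0,0,255],[0,0,0,0,0,0,255]]'
python3 - <<'E'
from h import *
plan(.6846+.2267*.0503,.1239-.974*.0503,.0899,103.1)
o,p,d=look("wrist","w31");crop("wrist",p,170,0,170,240,2.5,"w31c.png")
E
```

```text
clock: 51.9
position: [0.698, 0.0666, 0.09]
ee_rot: [0.621, 0.783, 0.0, -0.0]
ft_force: [0.3, -0.5, 0.3]
grip_width: 0.129
t 51.9 pos [0.698  0.0666 0.09  ] az 103.15 w 0.129 F [ 0.3 -0.5  0.3]
 turn [ 0.0001 -0.0003  0.0009]  shift NOW axes [ 8.6 -0.   0.1]  AFTER turn [ 8.6 -0.1  0.1]
```

View pics/w31c.png

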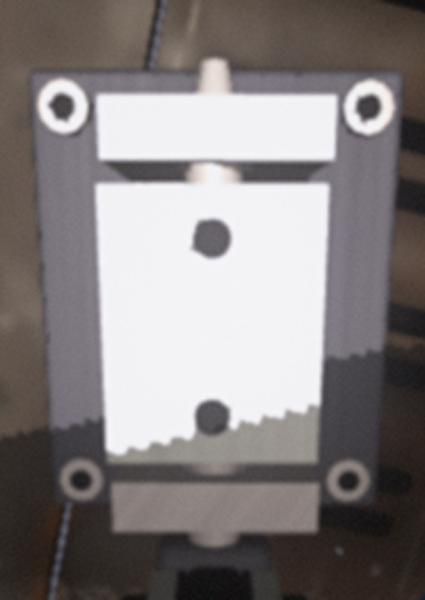

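Pin is through block and far cheek, tip visible at crop (213,75), with no force. Push the last ~9 mm until the head meets the cheek.

```bash
python3 -m creep '[[0,0,0,4,0,0,255],[0,0,0,3,0,0,255],[0,0,0,1,0,0,255],[0,0,0,0,0,0,255],[0,0,0,0,0,0,255]]'
python3 - <<'E'
from h import *
plan(.6846+.2267*.0503,.1239-.974*.0503,.0899,103.1)
o,p,d=look("wrist","w32");crop("wrist",p,170,0,170,240,2.5,"w32c.png")
E
```

```text
clock: 52.45
position: [0.6965, 0.0728, 0.0899]
ee_rot: [0.622, 0.783, -0.0, 0.0]
ft_force: [0.7, -2.5, -0.5]
grip_width: 0.126
t 52.45 pos [0.6965 0.0728 0.0899] az 103.06 w 0.126 F [ 0.7 -2.5 -0.5]
 turn [-0.      0.0006 -0.0007]  shift NOW axes [ 2.2  0.  -0. ]  AFTER turn [ 2.2  0.  -0. ]
```

View pics/w32c.png

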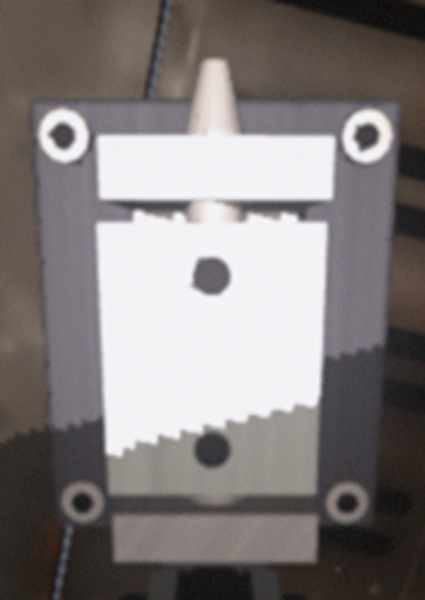

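```bash
python3 -m creep '[[0,0,0,1.5,0,0,255],[0,0,0,0,0,0,255],[0,0,0,0,0,0,255],[0,0,0,0,0,0,255]]'
python3 -m creep '[[0,0,0,1,0,0,255],[0,0,0,0,0,0,255],[0,0,0,0,0,0,255]]'
python3 - <<'E'
from h import *
plan(.6846+.2267*.0503,.1239-.974*.0503,.0899,103.1)
E
```

```text
clock: 52.9
position: [0.6965, 0.073, 0.0899]
ee_rot: [0.622, 0.783, -0.001, 0.001]
ft_force: [1.3, -5.3, -0.1]
grip_width: 0.133
clock: 53.2
position: [0.6964, 0.073, 0.0899]
ee_rot: [0.623, 0.782, -0.001, 0.001]
ft_force: [1.1, -7.9, 0.4]
grip_width: 0.133
t 53.2 pos [0.6964 0.073  0.0899] az 102.96 w 0.133 F [ 1.1 -7.9  0.4]
 turn [-0.      0.0033 -0.0024]  shift NOW axes [ 1.9 -0.  -0. ]  AFTER turn [1.9 0.  0. ]
```

```bash
python3 -m creep '[[0,0,0,-3.5,0,0,255],[0,0,0,0,0,0,255],[0,0,0,0,0,0,150],[0,0,0,0,0,0,80],[0,0,0,0,0,0,40],[0,0,0,0,0,0,0],[0,0,0,0,0,0,0]]'
python3 -m creep '[[0,0,0,0,0,-20,0],[0,0,0,0,0,-40,0],[0,0,0,0,0,-40,0],[0,0,0,0,0,-10,0],[0,0,0,0,0,0,0],[0,0,0,0,0,0,0],[0,0,0,0,0,0,0]]'
python3 - <<'E'
from h import *
plan(.4302,-.09,.2,88.5)
o,p,d=look("wrist","w33");crop("wrist",p,170,40,170,240,2.5,"w33c.png")
E
```

```text
clock: 53.9
position: [0.6966, 0.0725, 0.0899]
ee_rot: [0.622, 0.783, 0.0, 0.0]
ft_force: [0.1, -0.0, 0.3]
grip_width: 0.965
clock: 54.6
position: [0.6959, 0.0721, 0.1979]
ee_rot: [0.622, 0.783, -0.001, -0.001]
ft_force: [-0.0, 0.3, -0.4]
grip_width: 1.004
t 54.6 pos [0.6959 0.0721 0.1979] az 103.09 w 1.004 F [-0.   0.3 -0.4]
 turn [-0.0027  0.0003  0.2547]  shift NOW axes [ -97.7 -295.5   -1.3]  AFTER turn [-169.  -261.4   -2.1]
```

View pics/w33c.png

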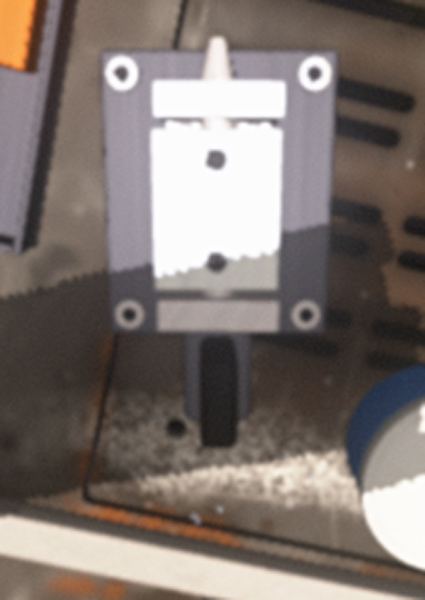

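```bash
python3 -m creep '[[0,0,0.127,0,0,0,0],[0,0,0.127,0,0,0,0],[0,0,0,-21,-32,0,0],[0,0,0,-21,-32,0,0],[0,0,0,-21,-32,0,0],[0,0,0,-21,-32,0,0],[0,0,0,-21,-33,0,0],[0,0,0,-21,-33,0,0]]'
python3 -m creep '[[0,0,0,-21,-33,0,0],[0,0,0,-22,-34,0,0],[0,0,0,0,0,25,0],[0,0,0,0,0,25,0],[0,0,0,0,0,0,0],[0,0,0,0,0,0,0],[0,0,0,0,0,0,0]]'
python3 - <<'E'
from h import *
plan(.4302,-.09,.15,88.5)
o,p,d=look("wrist","w34");crop("wrist",p,150,60,250,230,2.5,"w34c.png")
E
```

```text
clock: 55.45
position: [0.4976, -0.0495, 0.1987]
ee_rot: [0.716, 0.698, -0.0, -0.001]
ft_force: [-0.2, -0.4, 0.8]
grip_width: 1.003
clock: 56.15
position: [0.432, -0.0897, 0.1507]
ee_rot: [0.716, 0.698, 0.0, 0.0]
ft_force: [-0.6, 0.1, -0.1]
grip_width: 1.0
t 56.15 pos [ 0.432  -0.0897  0.1507] az 88.57 w 1.0 F [-0.6  0.1 -0.1]
 turn [ 0.0008 -0.0001  0.0012]  shift NOW axes [-0.4 -1.8  0.7]  AFTER turn [-0.4 -1.8  0.7]
```

View pics/w34c.png

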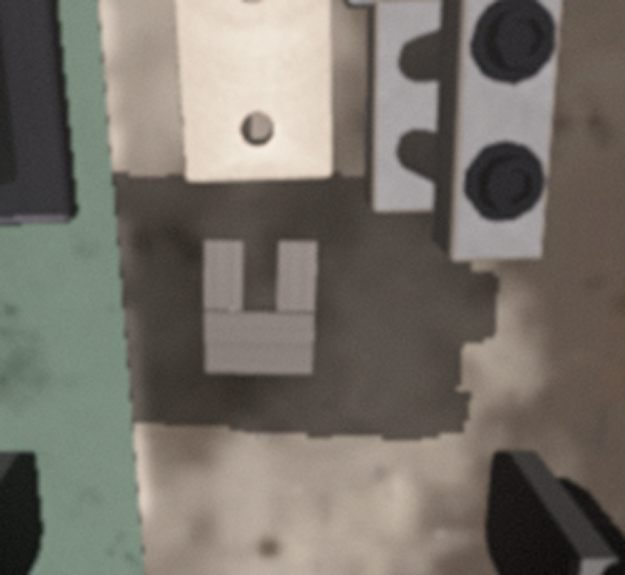

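```bash
python3 - <<'E'
from h import *
b=corners("w34",2.5,150,60,[(203.5,240),(318,240),(314,374),(205,374)],.005)
c=b.mean(0)/1000
plan(c[0],c[1]-.007,.0248,88.5)
o,p,d=load("w34");print(ray("wrist",(150+495/2.5,60+259/2.5),.113,o),ray("wrist",(150+453/2.5,60+259/2.5),.113,o),ray("wrist",(150+260/2.5,60+181/2.5),.035,o))
E
```

```text
centre [430.2 -90.1]
  side 50.1 87.9
  side 40.2 -1.4
  side 50.1 -91.9
  side 40.3 178.5
t 56.2 pos [ 0.4321 -0.0898  0.1508] az 88.57 w 1.001 F [0.1 0.7 0.6]
 turn [0.0013 0.0002 0.0011]  shift NOW axes [ -7.4  -1.9 126. ]  AFTER turn [ -7.4  -1.8 126. ]
[ 0.48063171 -0.05012465  0.113     ] [ 0.47186097 -0.04990265  0.113     ] [ 0.43168738 -0.04149637  0.035     ]
```

```bash
python3 -m creep '[[0,0,0,-7.5,-2,30,0],[0,0,0,0,0,40,0],[0,0,0,0,0,30,0],[0,0,0,0,0,18,0],[0,0,0,0,0,0,0],[0,0,0,0,0,0,0],[0,0,0,0,0,0,0],[0,0,0,0,0,0,0]]'
python3 - <<'E'
from h import *
plan(.4302,-.0971,.0248,88.5)
E
```

```text
clock: 57.0
position: [0.4301, -0.0977, 0.0331]
ee_rot: [0.716, 0.698, 0.0, 0.001]
ft_force: [-0.1, -0.5, -0.2]
grip_width: 1.001
t 57.0 pos [ 0.4301 -0.0977  0.0331] az 88.52 w 1.001 F [-0.1 -0.5 -0.2]
 turn [0.0021 0.0011 0.0004]  shift NOW axes [0.6 0.1 8.3]  AFTER turn [0.6 0.1 8.3]
```

```bash
python3 -m creep '[[0,0,0,0,0,7.5,0],[0,0,0,0,0,0,110],[0,0,0,0,0,0,110],[0,0,0,0,0,0,255],[0,0,0,0,0,0,255],[0,0,0,0,0,0,255],[0,0,0,0,0,0,255],[0,0,0,0,0,0,255]]' 50
python3 -m creep '[[0,0,0,0,0,-1,255],[0,0,0,0,0,-15,255],[0,0,0,0,0,-40,255],[0,0,0,0,0,-50,255],[0,0,0,0,0,-50,255],[0,0,0,0,0,-20,255],[0,0,0,0,0,0,255],[0,0,0,0,0,0,255]]'
python3 - <<'E'
from h import *
plan(.585,.110,None,90)
look("wrist","w35")
E
```

```text
clock: 57.8
position: [0.4293, -0.0973, 0.0248]
ee_rot: [0.716, 0.698, -0.0, 0.0]
ft_force: [-2.2, -0.3, 6.4]
grip_width: 0.446
clock: 58.6
position: [0.429, -0.0975, 0.2]
ee_rot: [0.716, 0.698, -0.0, 0.0]
ft_force: [-0.2, 0.3, -0.8]
grip_width: 0.443
t 58.6 pos [ 0.429  -0.0975  0.2   ] az 88.53 w 0.443 F [-0.2  0.3 -0.8]
 turn [ 0.0001  0.0006 -0.0257]  shift NOW axes [ 2.114e+02  1.506e+02 -1.000e-01]  AFTER turn [207.5 156.    0. ]
```

View pics/w35.png

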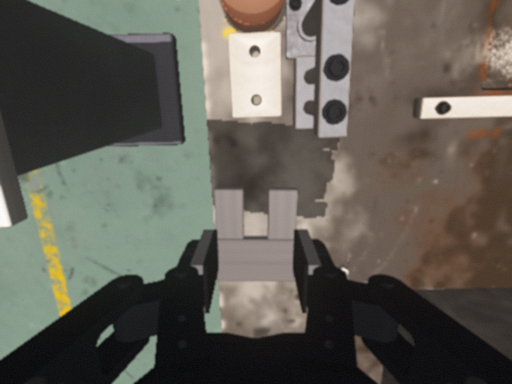

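```bash
python3 -m creep '[[0,0,0,36,25,0,255],[0,0,0,36,25,0,255],[0,0,0,36,25,0,255],[0,0,0,36,25,0,255],[0,0,0,36,25,0,255],[0,0,0,36,25,0,255],[0,0,-0.026,0,0,0,255],[0,0,0,0,0,0,255]]'
python3 -m creep '[[0,0,0,0,0,40,255],[0,0,0,0,0,40,255],[0,0,0,0,0,30,255],[0,0,0,0,0,0,255],[0,0,0,0,0,0,255],[0,0,0,0,0,0,255]]'
python3 - <<'E'
from h import *
plan(.583,.114,.054,90)
look("wrist","w36")
E
```

```text
clock: 59.45
position: [0.5838, 0.1161, 0.198]
ee_rot: [0.706, 0.709, -0.001, -0.002]
ft_force: [0.0, -0.1, -1.1]
grip_width: 0.442
clock: 60.05
position: [0.5856, 0.1145, 0.0923]
ee_rot: [0.707, 0.707, 0.001, 0.001]
ft_force: [-0.2, 0.6, -0.6]
grip_width: 0.443
t 60.05 pos [0.5856 0.1145 0.0923] az 89.98 w 0.443 F [-0.2  0.6 -0.6]
 turn [ 0.0025 -0.0002 -0.0004]  shift NOW axes [-0.6 -2.7 38.3]  AFTER turn [-0.5 -2.6 38.3]
```

View pics/w36.png

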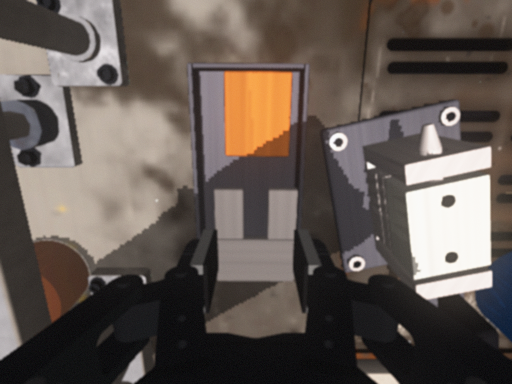

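```bash
python3 -m creep '[[0,0,0,-0.5,-2.7,20,255],[0,0,0,0,0,16,255],[0,0,0,0,0,0,255],[0,0,0,0,0,0,255],[0,0,0,0,0,0,255],[0,0,0,0,0,0,255]]'
python3 - <<'E'
from h import *
plan(.583,.114,.053,90)
E
python3 -m creep '[[0,0,0,0,0,0,80],[0,0,0,0,0,0,40],[0,0,0,0,0,0,0],[0,0,0,0,0,0,0],[0,0,0,0,0,0,0]]'
python3 -m creep '[[0,0,0,0,0,-30,0],[0,0,0,0,0,-40,0],[0,0,0,0,0,-50,0],[0,0,0,0,0,-50,0],[0,0,0,0,0,0,0],[0,0,0,0,0,0,0],[0,0,0,0,0,0,0]]'
python3 - <<'E'
from h import *
plan()
look("wrist","w37")
E
```

```text
clock: 60.7
position: [0.5825, 0.1145, 0.0552]
ee_rot: [0.707, 0.707, 0.0, 0.0]
ft_force: [0.1, -0.3, -1.2]
grip_width: 0.442
t 60.7 pos [0.5825 0.1145 0.0552] az 90.03 w 0.442 F [ 0.1 -0.3 -1.2]
 turn [ 0.0012 -0.0002  0.0005]  shift NOW axes [-0.5  0.5  2.2]  AFTER turn [-0.5  0.5  2.2]
clock: 61.2
position: [0.582, 0.1143, 0.0544]
ee_rot: [0.707, 0.707, -0.0, 0.0]
ft_force: [0.2, -0.1, -0.6]
grip_width: 1.003
clock: 61.9
position: [0.5815, 0.1139, 0.2233]
ee_rot: [0.707, 0.707, -0.001, -0.0]
ft_force: [-0.3, 0.4, 0.4]
grip_width: 1.005
t 61.9 pos [0.5815 0.1139 0.2233] az 90.02 w 1.005 F [-0.3  0.4  0.4]
 turn [-0.0014  0.0006 -0.    ]  shift NOW axes [0. 0. 0.]  AFTER turn [0. 0. 0.]
```

View pics/w37.png

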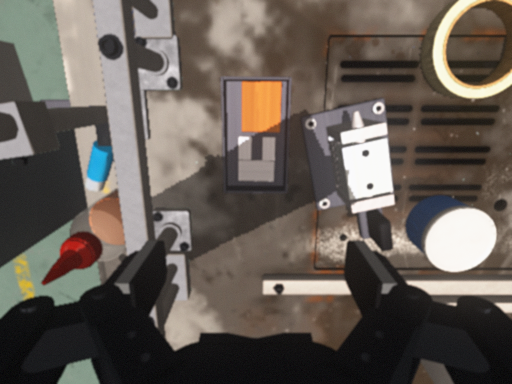

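```bash
python3 -m creep '[[0,0,-0.115,0,0,0,0],[0,0,-0.113,0,0,0,0],[0,0,0,-31,36,0,0],[0,0,0,-31,36,0,0],[0,0,0,0,34,0,0],[0,0,0,0,0,0,0],[0,0,0,0,0,0,0],[0,0,0,0,0,0,0]]'
python3 - <<'E'
from h import *
plan()
o,p,d=look("wrist","w38");crop("wrist",p,150,20,200,220,2.7,"w38c.png")
C=cloud("wrist",d,o)
m=(C[...,2]>.06)&(np.hypot(C[...,0]-.6846,C[...,1]-.1239)<.02);print("block top z",np.median(C[m][:,2]),len(C[m]))
m=(C[...,2]>.085)&(np.hypot(C[...,0]-.697,C[...,1]-.07)<.04);q=C[m];print("tab",len(q),q.mean(0),q.min(0),q.max(0))
o,p,d=look("scene","s3");crop("scene",p,200,150,160,150,5,"s3c.png")
look("top","t3")
E
```

```text
clock: 62.75
position: [0.6983, 0.0785, 0.2238]
ee_rot: [0.621, 0.784, -0.0, -0.0]
ft_force: [-0.6, -0.1, -0.1]
grip_width: 0.999
t 62.75 pos [0.6983 0.0785 0.2238] az 103.17 w 0.999 F [-0.6 -0.1 -0.1]
 turn [-0.0012 -0.0001  0.    ]  shift NOW axes [0. 0. 0.]  AFTER turn [0. 0. 0.]
block top z 0.06809090304923965 1609
tab 13990 [0.69063622 0.09157471 0.2774565 ] [0.65713785 0.05424933 0.08533339] [0.72453758 0.10412269 0.29683563]
```

View pics/w38c.png

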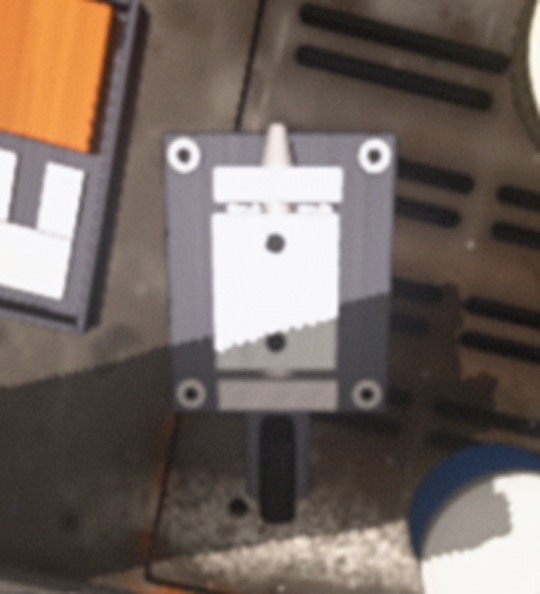

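View pics/s3c.png

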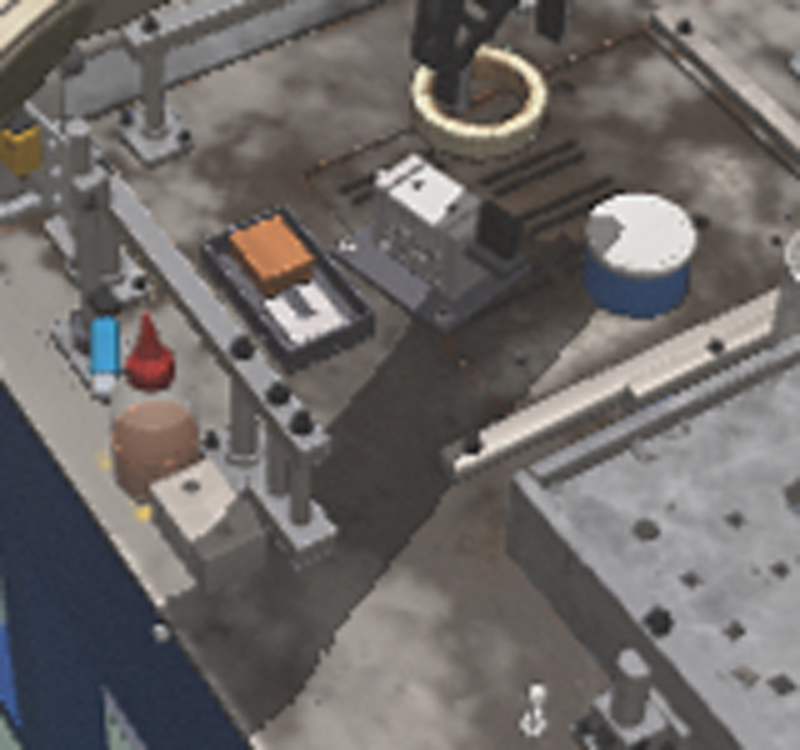

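```bash
python3 - <<'E'
from h import *
o,p,d=load("w38")
X=ray("wrist",(150+277.5/2.7-.3,20+124/2.7-.3),.055,o)[:2]*1000-[684.6,123.9]
print("tip bracket y",X@[-.2267,.974],"x",X@[.974,.2267])
o=get_obs();print(o["ft_force"],abs(o["joint_velocities"]).max())
hand_in()
print(get_obs()["clock"])
E
```

```text
tip bracket y 53.023243328317065 x -0.05153713583597633
[-1.06245979 -0.15139759  0.17549889] 0.005332115455518021
the job is handed in; nothing more can be done
the job is handed in; nothing more can be done
```

I finished the job and handed it in at about 63 s on the robot's clock, with no failed or conflicting checks. The hand-in gave no verdict.

- **Bracket:** The old packer came out. The 15, 10 and 5 mm shims went onto the pad (30 mm in all) because the block on the bench was the 25 mm eye block. The eye block stands on them.
- **Pin:** It had been knocked about 3 cm aside before I reached it, so I located it again. I pushed it through both cheeks and the block until its head stopped on the cheek, at about 8 N.
- **Tray:** The packer and the leftover 5 mm shim lie flat in the tray, side by side.
- **Left alone:** The oil bottle and the drilled block were never touched and are still standing.

**Last checks:**
- The block top measured 68.1 mm, against 68 mm expected.
- The block looked centred between the cheeks to about 0.3 mm, just before the pin went in.
- The pin tip was 53.0 mm from the bracket centre, against 53 mm when fully home, and 0.1 mm off sideways.
- At hand-in the gripper was open and clear, and the arm was practically at rest.

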